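Sort charged cells into the battery magazines

TASK

The three cells in the charger are done: take them out and store them by size in the two sloping battery magazines, AA cells in the wider one and the AAA cell in the narrower one. Lay each cell across its ramp so that it rolls down into line behind the cell already at the stop, flat on the ramp, with all the cells of a row side by side. Leave the other things on the desk where they are.

Things in the scene. Friction and masses are not known exactly. Their poses are not given: they have to be found in the camera images.
- aa_1_mid (a point): AA cell, 14 mm in diameter, 50 mm long, small button at its plus end. Jackets are gold or green in both sizes: only the size tells AA from AAA. Starts in a charger bay, lying along the raked face, button end up. This point: middle of the cell, on its axis; z along the axis to the button end.
- aa_2_mid (a point): AA cell, 14 mm in diameter, 50 mm long, small button at its plus end. Jackets are gold or green in both sizes: only the size tells AA from AAA. Starts in a charger bay, lying along the raked face, button end up. This point: middle of the cell, on its axis; z along the axis to the button end.
- aaa_1_mid (a point): AAA cell, 10.5 mm in diameter and 44.5 mm long, otherwise like the AA cells; starts in another bay of the charger. This point is the middle of the cell, on its axis; z along the axis to the button end.
- aa_stock_mid (a point): AA cell (14 x 50 mm) that already lies at the bottom stop of the wider magazine; it must stay in that row. This point is its middle; z along its axis.
- aaa_stock_mid (a point): AAA cell (10.5 x 44.5 mm) that already lies at the bottom stop of the narrower magazine; it must stay in that row. This point is its middle; z along its axis.
- charger: Six-bay desktop charger, fixed, grey with black cheeks, 156 wide (y) x 85 deep (x) x 70 mm high. Its face is raked 32 degrees, rising from the front (-x, towards the robot) to the back. Six bays 22 mm apart side by side along y, each running up the face; every other one holds a cell (44 mm apart). Lift cells out square to the face. Origin: middle of the underside.
- bays (a point): Lower middle of the charger's face: x runs up the face, y across the bays, z square out of it. Cells rest at z = 0 on cradles, foot on a rail (8 mm proud) at x = 0; contact head (13 mm proud) from x = 54. Ribs 4 mm high part the bays, except from x = 6 to 40 mm: there a finger scoop 4 mm deep runs right across, so fingers can reach down beside each cell's middle.
- aa_row (a point): Wider grey magazine, fixed: open ramp raked 25 degrees, rising away from the robot, 135 long, 55 mm wide inside, walls 14 mm high, flared outwards along the upper 65 mm, stop 8 mm high at the bottom. Point: middle of the ramp surface at the stop; x up the ramp, y across it (as cells lie), z square out of it. Three AA in line: x = 7, 21, 35, z = 7 mm. Good place to lay a cell: x = 85.
- aaa_row (a point): Narrower grey magazine, fixed, like the other but 48.5 mm wide between its walls (11 mm high), too narrow for an AA cell. Which magazine stands left changes. Same point and axes; two AAA cells in line: x = 5 and 16 mm, z = 5 mm. Good place to lay the cell: x = 85 mm.
- led_remote: Flat remote control, 86 x 40 x 8 mm; a bystander. Origin: middle of the underside.
- usb_stick: USB stick, 57 x 18 x 8 mm; a bystander. Origin: middle of the underside.
- earbud_case: Earbud case, 47 x 58 x 25 mm; a bystander. Origin: middle of the underside.
- parts_jar: Small jar with a black lid, 50 mm wide, 48 mm high; a bystander. Origin: middle of the underside.

How it is judged:
At the end, for the whole second after the job is handed in: All AA cells on the wider ramp and all AAA on the narrower: middle within 6 mm of the midline, at most 55 mm (AA) or 45 mm (AAA) up from the stop, lying flat on the ramp (middle 4-10.5 mm above it for AA, 2-8.5 mm for AAA), axis within 0.2 rad of straight across; lasting for 1 s (x of aa_1_mid in the frame of aa_row between 0.002 and 0.055 m and y of aa_1_mid in the frame of aa_row between -0.006 and 0.006 m and z of aa_1_mid in the frame of aa_row between 0.004 and 0.0105 m and angle between the z axis of each of aa_1_mid, aa_2_mid, aa_stock_mid and the y axis of aa_row, either way round below 0.2 rad and x of aa_2_mid in the frame of aa_row between 0.002 and 0.055 m and y of aa_2_mid in the frame of aa_row between -0.006 and 0.006 m and z of aa_2_mid in the frame of aa_row between 0.004 and 0.0105 m and x of aa_stock_mid in the frame of aa_row between 0.002 and 0.055 m and y of aa_stock_mid in the frame of aa_row between -0.006 and 0.006 m and z of aa_stock_mid in the frame of aa_row between 0.004 and 0.0105 m and x of aaa_1_mid in the frame of aaa_row between 0.002 and 0.045 m and y of aaa_1_mid in the frame of aaa_row between -0.006 and 0.006 m and z of aaa_1_mid in the frame of aaa_row between 0.002 and 0.0085 m and angle between the z axis of each of aaa_1_mid, aaa_stock_mid and the y axis of aaa_row, either way round below 0.2 rad and x of aaa_stock_mid in the frame of aaa_row between 0.002 and 0.045 m and y of aaa_stock_mid in the frame of aaa_row between -0.006 and 0.006 m and z of aaa_stock_mid in the frame of aaa_row between 0.002 and 0.0085 m); the robot touches nothing.
It fails at once if the led remote is pushed more than 25 mm from where it stood (distance of led_remote from where it was at the start of the episode above 0.025 m).
It fails at once if the usb stick is pushed more than 25 mm from where it stood (distance of usb_stick from where it was at the start of the episode above 0.025 m).
It fails at once if the earbud case is pushed more than 25 mm from where it stood (distance of earbud_case from where it was at the start of the episode above 0.025 m).
It fails at once if the parts jar is pushed more than 25 mm from where it stood (distance of parts_jar from where it was at the start of the episode above 0.025 m).
It also fails if it takes over 58 s, if anything falls off the work surface, if the arm or the gripper's body presses on something with over 40 N, if the wrist force passes 120 N, or if a joint passes its speed limit or range.

ROBOT

A 6-joint arm with a two-finger parallel gripper is mounted at the origin on a cart in front of the work surface, level with it; the furniture and walls round the work are solid. World frame = base frame: x ahead of the robot, y to its left, z up, the work surface at z = 0. Lengths are in m, angles in rad, forces in N, time in s.
With the tool pointing down it reaches from about 0.375 to 0.9 m from the base axis. Payload 3.1 kg.
Tool frame: the origin (TCP) lies at the very end of the fingers, on their centre line; the grasp point (between the pads) lies 19 mm behind it; z points along the fingers, y is the line along which they close (so a half turn about z gives the same grasp; the last joint's range is limited). The gripper opens to 85 mm and grips with 20 to 120 N. Pads are 22 mm wide; open, the fingers measure 114 mm over their backs; the gripper's body (76 mm by 85 mm) begins 54 mm behind the grasp point. The pads swing forward as they close: fully open they stand 13 mm farther back than shut.
Start: joints at [1.137, 0.527, 1.433, -0, 1.181, -0.178], TCP at [0.158, 0.605, 0.198] pointing down, gripper open.
Joint ranges: [-3.08, 3.08], [-0.75, 2.2], [0.22, 2.44], [-1.43, 4.57], [0, 2.65], [-2.85, 2.85]. Speed limits (rad/s): [2.79, 2.79, 3.14, 3.14, 3.14, 3.14].

INTERFACE

Orientations are given as a unit quaternion [w, x, y, z].
In Python, from station import telemetry, camera, get_calibration, robot gives the robot as it stands. The module is installed in compiled form; this text tells all that it offers.
- The arm moves only by the tool carry_out, never from a script. Its arguments are lists of equal length, an entry for each row: "delta_pos": the shift along the tool's x, y, z scaled (see below), a list of three; "twist": the turn, a rotation vector about the tool's x, y, z scaled (see below), a list of three. A call has 1 to 5 rows; each row is the pose to reach, as a shift and turn from the pose commanded when the call began, along the tool's axes at that moment; what a row does not reach only later rows make up. The controller multiplies each number of a shift by 0.2 m and each number of a turn by pi/2 rad. A row lasts 1/12 s, in which the tool goes at most 41.7 mm and 7.16 degrees, less where a joint would pass 70% of its speed; a pose out of reach is approached as far as the arm can. A call with a number of a shift or a turn outside -1 to 1 is refused whole. A call with a gripper value outside its range is refused whole. "claw" is the opening, from 0 (shut) to 1 (fully open), set as the call begins (left out, the last holds). The fingers move at their own pace and stop on an object; "newtons" is the grip in N (left out, the last holds). Time passes only in rows, so rows that repeat a pose let the fingers close. It gives the time, the measured TCP pose, the force, the opening and the grip force at its end, in the units of the state.
- telemetry.get_state(): the state, without advancing time (a new reading comes with each control period).
- camera(name): name is "side" or "top"; returns the picture (384x512x3 uint8, red, green, blue); there is no depth.
- get_calibration(name): a dict with "camera_matrix" (3x3 intrinsics, pixels), "dist" ([k1, k2, p1, p2, k3] as OpenCV has them; the pictures are not rectified), "extrinsics" (4x4, takes a point from camera to world coordinates). Camera axes: x right, y up, looking along -z (the intrinsics and any distortion apply to the point x, -y, -z); pixel columns grow to the right and rows downward; lengths in m; the calibration is good to about 2 mm. A picture is of the moment at which its call begins. get_calibration takes no time and is no camera call.
- robot.close_job(): hands the job in; it is judged then, once.
The state is a dict: "t": time; "q": joint angles; "qvel": joint speeds; "effort": joint torques, N m; "tcp_pos": TCP position; "tcp_rot": TCP orientation; "wrist_force": force on the tool from outside, world axes, zero at the start; "wrist_torque": the same for the moment, N m; "width": finger opening in m; "finger_force": force on a finger pad.
Only numpy, scipy, OpenCV 4.12 (cv2) and the standard library are available. Lean on these libraries where they do the work, as an engineer would, in place of code of your own. Each camera call takes 0.05 s, during which the arm holds its last target. There are 200 camera calls.

## Working session

There is one attempt and no reset: what is moved stays moved. The work goes in short steps, Python scripts to look and compute and a tool call to move; the robot and the scene stay as the last step left them, time stands still between calls to the robot, and variables do not carry over. Pictures are saved under pics/ and viewed, at most 10 in all, crops included, and the job is handed in when it is done.

Besides the shell and the picture viewer there is one more tool, called after ">>>" as name(argument=value, ...) on one line, values as JSON. carry_out: Moves the arm, as the interface text tells. Its arguments: {"type":"object","properties":{"delta_pos":{"type":"array"},"twist":{"type":"array"},"claw":{"type":"number"},"newtons":{"type":"number"}},"required":["delta_pos","twist"]}

```bash
mkdir -p pics
python3 - <<'E'
from station import telemetry, camera, get_calibration
import cv2, numpy as np
s=telemetry.get_state(); print(s['t'],s['tcp_pos'],s['tcp_rot'],s['width'])
for n in ('top','side'):
    im=camera(n); np.save(f'pics/{n}0.npy',im)
    cv2.imwrite(f'pics/{n}0.png',cv2.resize(im[:,:,::-1],(800,600),interpolation=cv2.INTER_CUBIC))
    c=get_calibration(n); print(n,np.round(c['camera_matrix'],1).tolist(),c['dist'],np.round(c['extrinsics'],4).tolist())
E
```

```text
0.0 [0.15777451 0.60392759 0.19653373] [-3.46069500e-04  1.27570598e-01  9.91828873e-01 -1.05297648e-03] 0.08531933360390553
top [[444.1, 0.0, 254.4], [0.0, 444.1, 188.9], [0.0, 0.0, 1.0]] [-0.0842314  0.         0.         0.         0.       ] [[-0.023, 0.9994, -0.0261, 0.4887], [-0.9997, -0.0231, -0.007, 0.0484], [-0.0076, 0.026, 0.9996, 0.9661], [0.0, 0.0, 0.0, 1.0]]
side [[396.6, 0.0, 253.7], [0.0, 396.6, 181.6], [0.0, 0.0, 1.0]] [0.01462188 0.         0.         0.         0.        ] [[-0.9414, 0.2227, -0.2531, 0.3141], [-0.3369, -0.5891, 0.7345, 0.6653], [0.0145, 0.7768, 0.6296, 0.6066], [0.0, 0.0, 0.0, 1.0]]
```

View pics/top0.png

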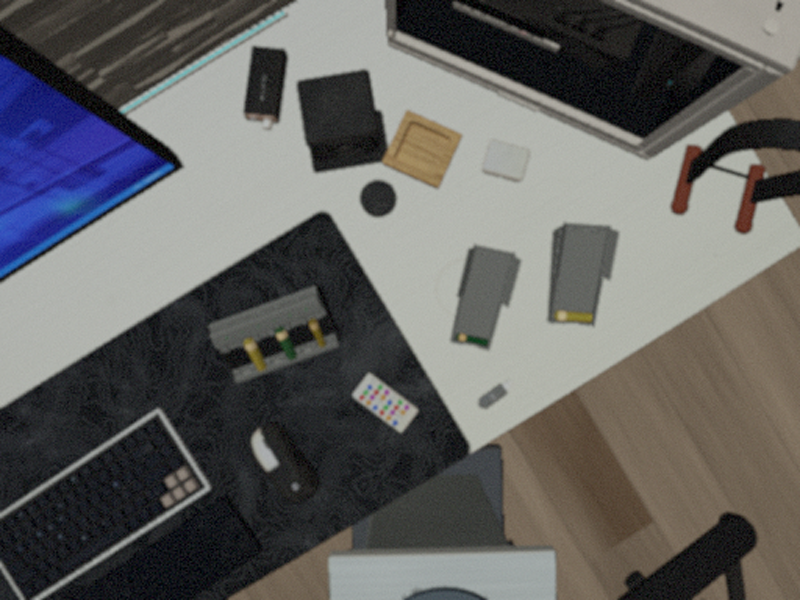

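View pics/side0.png

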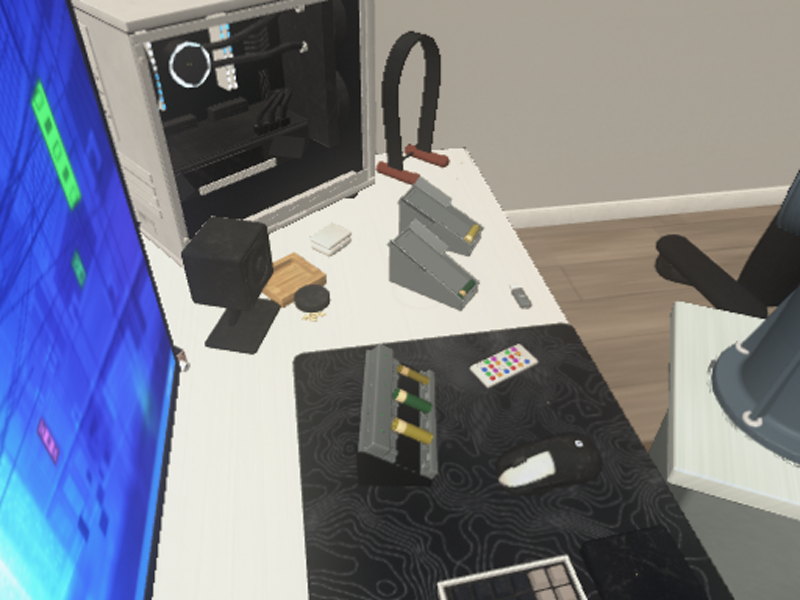

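The top view shows the charger at about (275,335) of 800x600, with its cells at (255,355), (286,345) and (317,332). The narrow magazine is at (487,295) with a green stock cell at (473,340). The wide one is at (583,272) with a gold stock cell at (574,317). Next I'll measure with colour masks in both views.

```bash
cat > h.py <<'E'
import numpy as np, cv2
from station import get_calibration
C={n:get_calibration(n) for n in('top','side')}
F=np.diag([1,-1,-1.])
def ray(n,uv):
    c=C[n];p=cv2.undistortPoints(np.float64(uv).reshape(-1,1,2),np.array(c['camera_matrix']),np.array(c['dist']))[:,0]
    E=np.array(c['extrinsics']);d=np.c_[p,np.ones(len(p))]@F@E[:3,:3].T
    return E[:3,3],d/np.linalg.norm(d,axis=1,keepdims=True)
def plane(n,uv,z):
    o,d=ray(n,uv);return o+d*((z-o[2])/d[:,2])[:,None]
def tri(a,b):
    o1,d1=ray('top',a);o2,d2=ray('side',b);out=[]
    for u,v in zip(d1,d2):
        t=np.linalg.lstsq(np.c_[u,-v],o2-o1,rcond=None)[0];p,q=o1+u*t[0],o2+v*t[1];out.append([*(p+q)/2,np.linalg.norm(p-q)])
    return np.array(out)
def proj(n,P):
    c=C[n];E=np.array(c['extrinsics']);R=F@E[:3,:3].T
    return cv2.projectPoints(np.float64(P).reshape(-1,1,3),cv2.Rodrigues(R)[0],-R@E[:3,3],np.array(c['camera_matrix']),np.array(c['dist']))[0][:,0]
def blobs(n,im,mn=12):
    h=cv2.cvtColor(im,cv2.COLOR_RGB2HSV);r=[]
    for nm,lo,hi in(('gold',(18,110,70),(34,255,255)),('green',(45,90,25),(90,255,255)),):
        m=cv2.inRange(h,lo,hi);k,l,st,ce=cv2.connectedComponentsWithStats(m)
        for i in range(1,k):
            if st[i,4]>=mn:
                pts=np.argwhere(l==i)[:,::-1].astype(np.float32);r.append((nm,st[i,4],ce[i].round(1),cv2.minAreaRect(pts)))
    return r
E
python3 - <<'E'
from h import *
for n in('top','side'):
    im=np.load(f'pics/{n}0.npy')
    for b in blobs(n,im):print(n,b[0],b[1],b[2],np.round(b[3][1],1),round(b[3][2]))
t=np.load('pics/top0.npy')[:,:,::-1];s=np.load('pics/side0.npy')[:,:,::-1]
R=lambda a,w,h:cv2.resize(a,(w,h),interpolation=cv2.INTER_CUBIC)
a=np.hstack([R(t[178:248,130:220],450,350),np.zeros((350,50,3),np.uint8)][:1]+[R(s[215:313,225:285],214,350)])
b=np.hstack([R(t[138:226,282:400],335,250),R(s[112:200,244:314],199,250)])
c=np.zeros((600,800,3),np.uint8);c[:350,:664]=a;c[350:,:534]=b
cv2.imwrite('pics/crop.png',c)
E
```

```text
top gold 306 [274.5  89.7] [36.1 24.9] 23
top gold 124 [266.7 109.2] [33.2  9. ] 23
top gold 14 [273.4 102.4] [8.4 2.7] 11
top gold 86 [370.6 202.4] [ 5. 15.] 90
top gold 81 [202.2 212. ] [18.4  5.7] 69
top gold 18 [158.2 218.2] [2.8 5.4] 72
top gold 92 [164.1 229.4] [14.3  6.7] 63
top green 39 [305.2 217.6] [12.4  3.1] 11
top green 77 [183.9 222.2] [12.1  8. ] 63
side gold 35 [302.6 147.4] [4.5 7.7] 31
side gold 27 [186.1 173. ] [7.8 6.4] 45
side gold 14 [255.5 235.5] [3. 3.] 90
side gold 73 [266.8 240.8] [14.8  4.9] 27
side gold 23 [252.5 270.9] [6. 3.] 90
side gold 148 [266.9 277.3] [18.3  8.4] 24
side green 783 [35.  92.7] [83.3 10.5] 70
side green 73 [ 50.  171.6] [17.4  4.7] 72
side green 93 [267.4 258.1] [16.2  5.7] 24
side green 87 [ 21.3 375.4] [22.7  7.2] 56
```

View pics/crop.png

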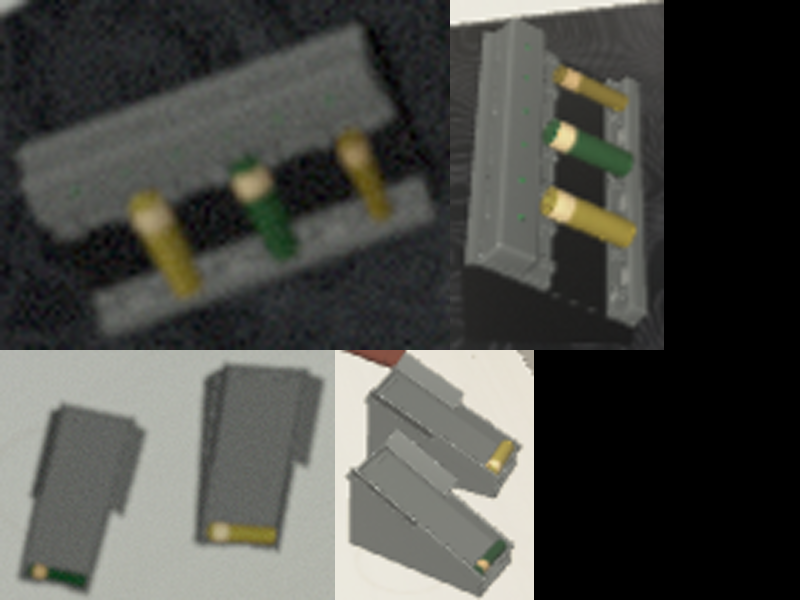

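```bash
cat > m.py <<'E'
from h import *
ct=lambda p:np.array(p)/5+[130,178]-.4
cs=lambda p:(np.array(p)-[450,0])/3.571+[225,215]-.36
mt=lambda p:(np.array(p)-[0,350])/2.84+[282,138]-.33
ms=lambda p:(np.array(p)-[335,350])/2.841+[244,112]-.33
T=ct([[146,198],[188,290],[246,168],[285,252],[347,136],[382,214]])
S=cs([[550,204],[630,236],[549,130],[628,166],[560,73],[624,103]])
P=tri(T,S)
print(P.round(4))
for i in(0,2,4):
    d=P[i,:3]-P[i+1,:3];print('mid',((P[i]+P[i+1])/2)[:3].round(4),'len',np.linalg.norm(d).round(4),'yaw',np.degrees(np.arctan2(d[1],d[0])).round(1),'pitch',np.degrees(np.arcsin(d[2]/np.linalg.norm(d))).round(1))
# magazines: stock ends, back top corners (wall tops), front corners
print('stock',tri(mt([[208,532],[277,536],[30,569],[86,581]]),ms([[491,467],[510,444],[481,569],[504,546]])).round(4))
print('wide: back L,R wall tops?',tri(mt([[225,365],[205,378]]),ms([[405,358],[366,395]])).round(4))
E
python3 m.py
```

```text
[[4.569e-01 2.531e-01 5.210e-02 3.600e-03]
 [4.178e-01 2.412e-01 3.010e-02 1.700e-03]
 [4.704e-01 2.113e-01 5.520e-02 4.000e-04]
 [4.325e-01 1.995e-01 2.990e-02 2.900e-03]
 [4.810e-01 1.693e-01 5.160e-02 2.900e-03]
 [4.477e-01 1.581e-01 2.930e-02 2.900e-03]]
mid [0.4374 0.2472 0.0411] len 0.0464 yaw 16.9 pitch 28.3
mid [0.4515 0.2054 0.0426] len 0.0471 yaw 17.2 pitch 32.5
mid [0.4644 0.1637 0.0404] len 0.0416 yaw 18.5 pitch 32.3
stock [[ 0.4797 -0.1573  0.0296  0.0028]
 [ 0.4751 -0.2113  0.0217  0.0033]
 [ 0.454  -0.0248  0.0222  0.0052]
 [ 0.4444 -0.067   0.017   0.004 ]]
wide: back L,R wall tops? [[ 0.5787 -0.1552  0.1229  0.0313]
 [ 0.5915 -0.1449  0.0868  0.0041]]
```

The crop shows three cells in the charger. The right one, gold at (365,175), is the slim AAA, and the left gold and middle green cells are AA. Triangulated spacing is 44 mm and pitch about 32°, both as specified. The magazine axes need a closer look.

Run:
```python
import numpy as np,cv2
t=np.load('pics/top0.npy')[138:226,285:400,::-1]
b=cv2.resize(t,None,fx=6.8,fy=6.8,interpolation=cv2.INTER_CUBIC)
b=cv2.convertScaleAbs(b,alpha=1.5,beta=-40);cv2.imwrite('pics/mag.png',b);print(b.shape)
```

```text
(598, 782, 3)
```

View pics/mag.png

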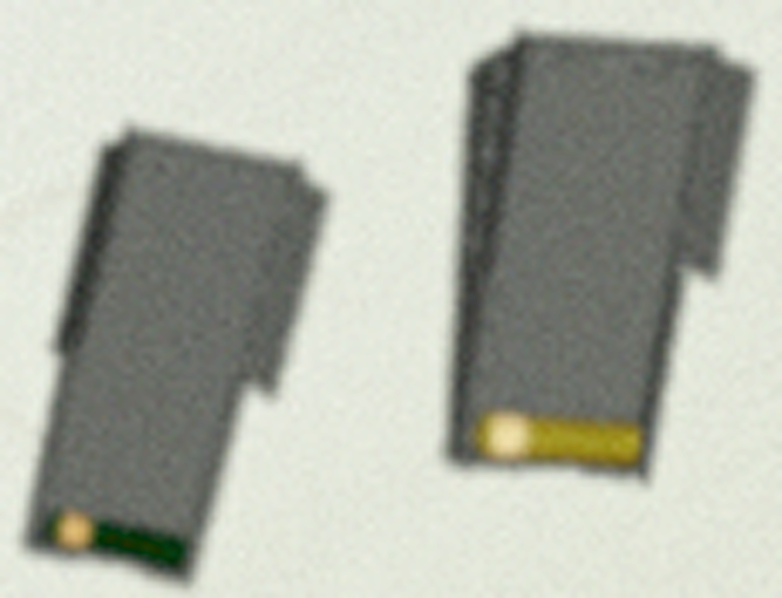

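Run:
```python
from h import *
f=lambda p:(np.array(p,float)+.5)/6.8-.5+[285,138]
def ex(nm,st,bk,zs,zb):
    s=plane('top',f(st),zs);b=plane('top',f(bk),zb)
    y=s[1]-s[0];print(nm,'stock',s.mean(0).round(4),'len',np.linalg.norm(y).round(4),'xdir yaw from stock',np.degrees(np.arctan2(-y[0]*-1*-1,-y[1])).round(2))
    y=b[1]-b[0];m=b.mean(0)-s.mean(0)
    print('  back mid',b.mean(0).round(4),'w',np.linalg.norm(y).round(4),'edge yaw',np.degrees(np.arctan2(-y[0],-y[1])).round(2),'mid-mid yaw',np.degrees(np.arctan2(m[1],m[0])).round(2),'run',np.hypot(*m[:2]).round(4))
ex('wide',[[474,434],[642,442]],[[520,37],[716,47]],.0256,.073)
ex('narrow',[[52,526],[185,552]],[[128,128],[302,163]],.0196,.071)
```

```text
wide stock [ 0.4799 -0.1829  0.0256] len 0.053 xdir yaw from stock 4.09
  back mid [ 0.5979 -0.193   0.073 ] w 0.0591 edge yaw 4.0 mid-mid yaw -4.89 run 0.1184
narrow stock [ 0.4516 -0.0451  0.0196] len 0.0425 xdir yaw from stock 12.41
  back mid [ 0.5697 -0.0717  0.071 ] w 0.0528 edge yaw 12.66 mid-mid yaw -12.72 run 0.1211
```

```bash
cat > plan.py <<'E'
import sys,numpy as np
from scipy.spatial.transform import Rotation as Ro, Slerp
from station import telemetry
def frame(o,yaw,rake):
    y,r=np.radians([yaw,rake]);X=np.array([np.cos(y)*np.cos(r),np.sin(y)*np.cos(r),np.sin(r)]);Y=np.array([-np.sin(y),np.cos(y),0]);return np.array(o),np.c_[X,Y,np.cross(X,Y)]
CH=frame([.4511,.2054,.0415],17.8,32)   # origin = middle AA cell axis mid
WI=frame([.4765,-.1826,.015],-4.5,25); NA=frame([.4492,-.0446,.015],-12.6,25)
def chg(x,y,z):  # TCP in charger cell frame; tool y=+Y, tool z=-Z -> tool x=-... 
    o,R=CH;return o+R@[x,y,z],Ro.from_matrix(np.c_[-R[:,0],R[:,1],-R[:,2]])
def row(M,x,y,z):  # tool y=+X, z=-Z, x=y cross z
    o,R=M;return o+R@[x,y,z],Ro.from_matrix(np.c_[np.cross(R[:,0],-R[:,2]),R[:,0],-R[:,2]])
def cur():
    s=telemetry.get_state();q=np.array(s['tcp_rot']);return np.array(s['tcp_pos']),Ro.from_quat(q[[1,2,3,0]]),s
def plan(wps,start=None):
    p,r,s=cur();print('t',s['t'],'at',p.round(4),'w',round(s['width'],4),'ff',np.round(s['finger_force'],1))
    if start:p,r=start
    for k,(P,Rr) in enumerate(wps):
        n=max(1,int(np.ceil(max(np.linalg.norm(P-p)/.185,(r.inv()*Rr).magnitude()/np.radians(33)))))
        sl=Slerp([0,1],Ro.concatenate([r,Rr]));p0=p
        for i in range(1,n+1):
            q=p0+(P-p0)*i/n;t=sl(i/n);d=r.inv().apply(q-p);w=(r.inv()*t).as_rotvec();
            print(k,'pos',(d/.2).round(3).tolist(),'tw',(w/(np.pi/2)).round(3).tolist(),'rows',int(np.ceil(max(np.linalg.norm(d)/.0417,np.linalg.norm(w)/np.radians(7.16)))+.0),'->',q.round(3))
            p,r=q,t
E
python3 - <<'E'
from plan import *
for f in(row(WI,.085,0,0),row(NA,.085,0,0)):print(f[0])
plan([chg(0,.044,.09)])
E
```

```text
[ 0.55329869 -0.18864419  0.05092255]
[ 0.52438088 -0.06140492  0.05092255]
t 0.1 at [0.1578 0.604  0.1966] w 0.0852 ff 0.0
0 pos [-0.535, -0.5, 0.132] tw [-0.034, -0.115, -0.117] rows 4 -> [0.236 0.48  0.17 ]
0 pos [-0.404, -0.595, 0.188] tw [-0.034, -0.115, -0.117] rows 4 -> [0.314 0.356 0.144]
0 pos [-0.251, -0.666, 0.214] tw [-0.034, -0.115, -0.117] rows 4 -> [0.392 0.233 0.118]
```

>>> carry_out(delta_pos=[[-0.535,-0.5,0.132],[-0.535,-0.5,0.132],[-0.535,-0.5,0.132],[-0.535,-0.5,0.132],[-0.535,-0.5,0.132]], twist=[[-0.034,-0.115,-0.117],[-0.034,-0.115,-0.117],[-0.034,-0.115,-0.117],[-0.034,-0.115,-0.117],[-0.034,-0.115,-0.117]], claw=0.33, newtons=30)

```text
t: 0.52
tcp_pos: [0.236, 0.4752, 0.1694]
tcp_rot: [0.091, 0.037, 0.995, 0.011]
wrist_force: [0.1, 0.3, 0.2]
width: 0.0285
finger_force: 0.0
```

>>> carry_out(delta_pos=[[-0.404,-0.595,0.188],[-0.404,-0.595,0.188],[-0.404,-0.595,0.188],[-0.404,-0.595,0.188],[-0.404,-0.595,0.188]], twist=[[-0.034,-0.115,-0.117],[-0.034,-0.115,-0.117],[-0.034,-0.115,-0.117],[-0.034,-0.115,-0.117],[-0.034,-0.115,-0.117]])

```text
t: 0.93
tcp_pos: [0.3144, 0.3531, 0.1433]
tcp_rot: [0.182, -0.055, 0.981, 0.027]
wrist_force: [-0.6, 0.3, -1.0]
width: 0.0285
finger_force: 0.0
```

>>> carry_out(delta_pos=[[-0.251,-0.666,0.214],[-0.251,-0.666,0.214],[-0.251,-0.666,0.214],[-0.251,-0.666,0.214],[-0.251,-0.666,0.214]], twist=[[-0.034,-0.115,-0.117],[-0.034,-0.115,-0.117],[-0.034,-0.115,-0.117],[-0.034,-0.115,-0.117],[-0.034,-0.115,-0.117]])

```text
t: 1.35
tcp_pos: [0.3864, 0.2745, 0.1515]
tcp_rot: [0.262, -0.147, 0.953, 0.042]
wrist_force: [2.2, -0.7, 0.7]
width: 0.0282
finger_force: 0.0
```

Run:
```python
from plan import *
print(cur()[2]['q'].round(3) if hasattr(cur()[2]['q'],'round') else cur()[2]['q'])
plan([chg(0,.044,.09),chg(0,.044,.03),chg(0,.044,-.007)])
```

```text
[ 0.421  0.333  2.265 -1.401  0.057 -0.071]
t 1.35 at [0.3864 0.2745 0.1515] w 0.0282 ff 0.0
0 pos [0.116, -0.208, 0.126] tw [0.0, -0.014, -0.002] rows 2 -> [0.392 0.233 0.118]
1 pos [0.0, -0.0, 0.3] tw [0.0, 0.0, -0.0] rows 2 -> [0.423 0.242 0.067]
2 pos [0.0, 0.0, 0.185] tw [0.0, 0.0, 0.0] rows 1 -> [0.441 0.248 0.036]
```

```bash
cat >> plan.py <<'E'
def chgt(x,y,z,tilt=18):  # tool tilted `tilt` deg forward instead of 32
    o,R=CH;p=o+R@[x,y,z];_,R2=frame(o,17.8,tilt);return p,Ro.from_matrix(np.c_[-R2[:,0],R2[:,1],-R2[:,2]])
E
python3 - <<'E'
from plan import *
plan([chgt(-.02,.044,.09)])
E
```

```text
t 1.35 at [0.3864 0.2745 0.1515] w 0.0282 ff 0.0
0 pos [0.216, -0.209, 0.128] tw [0.001, 0.141, -0.002] rows 2 -> [0.376 0.228 0.107]
```

Run:
```python
from plan import *
plan([chgt(.01,.044,.06)])
```

```text
t 1.35 at [0.3864 0.2745 0.1515] w 0.0282 ff 0.0
0 pos [0.063, -0.208, 0.275] tw [0.001, 0.141, -0.002] rows 2 -> [0.415 0.24  0.098]
```

>>> carry_out(delta_pos=[[0.063,-0.208,0.275],[0.063,-0.208,0.275],[0.063,-0.208,0.275],[0.063,-0.208,0.275],[0.063,-0.208,0.275]], twist=[[0,0.141,0],[0,0.141,0],[0,0.141,0],[0,0.141,0],[0,0.141,0]])

```text
t: 1.77
tcp_pos: [0.4081, 0.2408, 0.1211]
tcp_rot: [0.213, -0.14, 0.967, 0.009]
wrist_force: [0.4, -0.7, -0.3]
width: 0.0283
finger_force: 0.0
```

Run:
```python
from plan import *
p,r,s=cur();print(p,s['q'],s['tcp_rot'],np.degrees(np.arccos(-r.as_matrix()[2,2])))
from scipy.optimize import least_squares
# planar arm model at q4 general: offsets a1(shoulder radial),h,L2,e(elbow offset),L3,d6
D=[([1.137,.527,1.433,0,1.181,-.178],[.158,.605,.198]),([.421,.333,2.265,-1.401,.057,-.071],[.3864,.2745,.1515]),(s['q'],p)]
def fk(q,k):
    a1,h,L2,e,L3,d6=k;Ry=lambda a:Ro.from_euler('y',a).as_matrix();Rz=lambda a:Ro.from_euler('z',a).as_matrix()
    R=Rz(q[0]);x=R@[a1,0,h];R=R@Ry(q[1]);x=x+R@[0,0,L2];R=R@Ry(q[2]);x=x+R@[e,0,L3];R=R@Rz(q[3])@Ry(q[4]);return x+R@[0,0,d6],R@Rz(q[5])
f=lambda k:np.r_[np.concatenate([fk(q,k)[0]-np.array(x) for q,x in D])*100,(np.array(k)-[0,.3,.4,0,.4,.25])*.02]
o=least_squares(f,[0,.3,.4,0,.4,.25]);print(o.x.round(4),o.fun.round(2))
for q,x in D[:3]:print(fk(q,o.x)[1].round(3).tolist())
print(r.as_matrix().round(3).tolist())
```

```text
[0.40808727 0.24077413 0.12108709] [ 0.3435362   0.39672305  2.20810468 -0.53284312  0.12989037 -0.99943636] [ 0.21291463 -0.1397831   0.96698017  0.00879773] 24.607732445686985
[ 1.2748 -0.1192 -0.865  -0.0618 -0.2673 -0.9068] [ 1.007e+01 -4.660e+00  6.000e-02 -2.000e-02 -4.580e+00 -4.820e+00
  2.770e+00 -2.150e+00  4.760e+00  3.000e-02 -1.000e-02 -3.000e-02
 -0.000e+00 -1.000e-02 -2.000e-02]
[[-0.253, -0.967, 0.0], [-0.967, 0.253, 0.001], [-0.001, -0.0, -1.0]]
[[0.302, -0.82, 0.487], [-0.953, -0.259, 0.156], [-0.002, -0.511, -0.859]]
[[0.274, -0.87, 0.409], [-0.961, -0.267, 0.077], [0.043, -0.414, -0.909]]
[[-0.87, -0.274, 0.409], [-0.267, 0.961, 0.077], [-0.414, -0.043, -0.909]]
```

```bash
cat > kin.py <<'E'
from plan import *
from scipy.optimize import least_squares
D=[([1.137,.527,1.433,0,1.181,-.178],[.158,.605,.198]),([.421,.333,2.265,-1.401,.057,-.071],[.3864,.2745,.1515]),([0.3435362,0.39672305,2.20810468,-0.53284312,0.12989037,-0.99943636],[.40809,.24077,.12109])]
Ry=lambda a:Ro.from_euler('y',a).as_matrix();Rz=lambda a:Ro.from_euler('z',a).as_matrix()
def fk(q,k):
    a1,b,h,L2,e,L3,d6=k
    R=Rz(q[0]);x=R@[a1,b,h];R=R@Ry(q[1]);x=x+R@[0,0,L2];R=R@Ry(q[2]);x=x+R@[e,0,L3];R=R@Rz(q[3])@Ry(q[4]);return x+R@[0,0,d6],R@Rz(q[5]+np.pi/2)
k0=np.array([0,.11,.25,.4,0,.4,.25])
K=least_squares(lambda k:np.r_[np.concatenate([fk(q,k)[0]-np.array(x) for q,x in D])*100,(k-k0)*.02],k0).x
lo=np.array([-3.08,-.75,.22,-1.43,0,-2.85]);hi=np.array([3.08,2.2,2.44,4.57,2.65,2.85])
def ik(pose,q0):
    P,R=pose
    f=lambda q:np.r_[(lambda x:np.r_[(x[0]-P)*10,Ro.from_matrix(R.as_matrix().T@x[1]).as_rotvec()])(fk(q,K))]
    o=least_squares(f,np.clip(q0,lo+1e-3,hi-1e-3),bounds=(lo,hi));return o.x,np.linalg.norm(o.fun)
E
python3 - <<'E'
from kin import *
print(K.round(4),[ (fk(q,K)[0]-x).round(4).tolist() for q,x in D])
for t in(0,8,14,20,26,32):
  for nm,z in(('hi',.06),('lo',-.007)):
    for y in(.044,-.044):
        q,e=ik(chgt(0,y,z,t),[.3,.5,2,0,.4,-1.3]);print(t,nm,y,q.round(2),round(e,4))
for nm,M in(('W',WI),('N',NA)):
    for x,z in((.085,.005),(.085,.06)):
        q,e=ik(row(M,x,0,z),[-.3,.5,2,0,.4,0]);print(nm,q.round(2),round(e,4))
E
```

```text
[3.000e-04 1.109e-01 2.710e-01 5.883e-01 1.133e-01 3.912e-01 3.283e-01] [[-0.0, 0.0, -0.0], [0.0, -0.0001, 0.0], [-0.0, 0.0001, -0.0]]
0 hi 0.044 [ 0.29  0.5   1.91  0.    0.73 -1.59] 0.0
0 hi -0.044 [ 0.1   0.49  1.94 -0.    0.71 -1.78] 0.0
0 lo 0.044 [ 0.29  0.64  1.86 -0.    0.64 -1.59] 0.0
0 lo -0.044 [ 0.11  0.63  1.89  0.    0.63 -1.77] 0.0
8 hi 0.044 [ 0.29  0.47  2.02  0.01  0.51 -1.6 ] 0.0
8 hi -0.044 [ 0.07  0.45  2.05  0.07  0.5  -1.87] 0.0
8 lo 0.044 [ 0.29  0.61  1.97  0.01  0.42 -1.6 ] 0.0
8 lo -0.044 [ 0.09  0.6   2.    0.08  0.4  -1.86] 0.0
14 hi 0.044 [ 0.29  0.45  2.11  0.02  0.34 -1.61] 0.0
14 hi -0.044 [ 0.05  0.44  2.14  0.19  0.33 -2.01] 0.0
14 lo 0.044 [ 0.29  0.61  2.06  0.02  0.23 -1.62] 0.0
14 lo -0.044 [ 0.07  0.6   2.09  0.26  0.22 -2.06] 0.0
20 hi 0.044 [ 0.28  0.46  2.19  0.06  0.14 -1.66] 0.0
20 hi -0.044 [ 0.03  0.45  2.23  0.64  0.16 -2.47] 0.0
20 lo 0.044 [ 0.29  0.62  2.14  0.29  0.03 -1.89] 0.0
20 lo -0.044 [ 0.06  0.61  2.16  1.05  0.09 -2.85] 0.0188
26 hi 0.044 [ 0.29  0.47  2.25  0.63  0.   -2.22] 0.0328
26 hi -0.044 [ 0.03  0.45  2.26  1.03  0.1  -2.85] 0.0691
26 lo 0.044 [ 0.29  0.62  2.15 -0.33  0.   -1.26] 0.0893
26 lo -0.044 [ 0.08  0.61  2.16  1.07  0.06 -2.85] 0.1189
32 hi 0.044 [ 0.29  0.47  2.25 -1.43  0.   -0.16] 0.1346
32 hi -0.044 [ 0.06  0.45  2.26  1.06  0.07 -2.85] 0.1684
32 lo 0.044 [ 0.29  0.62  2.15 -0.22  0.   -1.36] 0.1921
32 lo -0.044 [ 0.12  0.61  2.17  0.49  0.   -2.24] 0.22
W [-0.66  0.62  2.01  1.04  0.27 -1.56] 0.0
W [-0.69  0.5   2.03  0.8   0.34 -1.33] 0.0
N [-0.37  0.6   2.16  2.22  0.08 -2.36] 0.0
N [-0.38  0.45  2.18  0.74  0.1  -0.88] 0.0
```

```bash
cat >> kin.py <<'E'
TI=15
def held(M,x,z,s,phi=0,dz=-.005,dy=0,tilt=None):  # tool pose putting held cell axis at row (x,dy,z)
    P,R=chgt(0,0,dz,TI if tilt is None else tilt);o,Rc=CH;rel=Rc.T@(P-o);RR=Rc.T@R.as_matrix()
    mo,MR=M;Z=MR@Ro.from_euler('y',phi,degrees=True).as_matrix()[:,2];X=s*MR[:,1];C=np.c_[X,np.cross(Z,X),Z]
    return mo+MR@[x,dy,z]+C@rel,Ro.from_matrix(C@RR)
E
python3 - <<'E'
from kin import *
for y in(.044,0,-.044):
    for z in(.06,-.005):
        q,e=ik(chgt(0,y,z,TI),[.3,.5,2,0,.4,-1.3]);print(y,z,q.round(2),round(e,4))
for nm,M in(('W',WI),('N',NA)):
  for s in(1,-1):
    for phi in(0,10):
      for z in(.01,.06):
        for q60 in (-1.5,1.5):
          q,e=ik(held(M,.085,z,s,phi),[-.4,.5,1.8,.3,.4,q60])
          if e<1e-3:print(nm,s,phi,z,q.round(2))
E
```

```text
0.044 0.06 [ 0.29  0.45  2.12  0.02  0.31 -1.61] 0.0
0.044 -0.005 [ 0.29  0.6   2.08  0.03  0.2  -1.62] 0.0
0 0.06 [ 0.17  0.45  2.14  0.13  0.3  -1.83] 0.0
0 -0.005 [ 0.18  0.6   2.1   0.18  0.19 -1.88] 0.0
-0.044 0.06 [ 0.05  0.44  2.15  0.23  0.3  -2.04] 0.0
-0.044 -0.005 [ 0.07  0.6   2.11  0.33  0.19 -2.13] 0.0
W 1 0 0.06 [-0.47  0.53  2.08 -1.36  0.12 -2.14]
W 1 10 0.01 [-0.41  0.63  1.92 -0.68  0.32 -2.81]
W -1 0 0.01 [-0.81  0.67  1.9   0.91  0.66 -1.56]
W -1 0 0.01 [-0.81  0.67  1.9   0.91  0.66 -1.56]
W -1 0 0.06 [-0.84  0.57  1.93  0.83  0.73 -1.49]
W -1 0 0.06 [-0.84  0.57  1.93  0.83  0.73 -1.49]
W -1 10 0.01 [-0.75  0.67  1.78  0.58  0.77 -1.15]
W -1 10 0.01 [-0.75  0.67  1.78  0.58  0.77 -1.15]
W -1 10 0.06 [-0.77  0.57  1.81  0.54  0.84 -1.12]
W -1 10 0.06 [-0.77  0.57  1.81  0.54  0.84 -1.12]
N 1 0 0.06 [-0.11  0.52  2.12 -1.29  0.35 -1.77]
N 1 10 0.01 [-0.13  0.62  1.97 -0.8   0.45 -2.3 ]
N 1 10 0.06 [-0.13  0.51  1.99 -0.69  0.52 -2.42]
N -1 0 0.01 [-0.61  0.63  2.16  1.44  0.44 -1.82]
N -1 0 0.01 [-0.61  0.63  2.16  1.44  0.44 -1.82]
N -1 0 0.06 [-0.64  0.5   2.18  1.22  0.48 -1.6 ]
N -1 0 0.06 [-0.64  0.5   2.18  1.22  0.48 -1.6 ]
N -1 10 0.01 [-0.57  0.61  2.02  0.82  0.52 -1.11]
N -1 10 0.01 [-0.57  0.61  2.02  0.82  0.52 -1.11]
N -1 10 0.06 [-0.58  0.49  2.05  0.71  0.59 -1.  ]
N -1 10 0.06 [-0.58  0.49  2.05  0.71  0.59 -1.  ]
```

Run:
```python
from kin import *
plan([chgt(0,.044,.03,TI),chgt(0,.044,-.005,TI)])
```

```text
t 1.7667 at [0.4081 0.2408 0.1211] w 0.0283 ff 0.0
0 pos [0.047, -0.0, 0.276] tw [-0.033, 0.105, -0.011] rows 2 -> [0.423 0.242 0.067]
1 pos [-0.051, -0.0, 0.167] tw [0.0, 0.0, 0.0] rows 1 -> [0.44  0.248 0.037]
```

>>> carry_out(delta_pos=[[0.047,0,0.276],[0.047,0,0.276],[0.047,0,0.276],[0.047,0,0.276],[0.047,0,0.276]], twist=[[-0.033,0.105,-0.011],[-0.033,0.105,-0.011],[-0.033,0.105,-0.011],[-0.033,0.105,-0.011],[-0.033,0.105,-0.011]])

```text
t: 2.18
tcp_pos: [0.4247, 0.2429, 0.0662]
tcp_rot: [0.13, -0.153, 0.979, 0.021]
wrist_force: [0.5, 0.6, 0.5]
width: 0.0281
finger_force: 0.0
```

Run:
```python
from kin import *
from station import camera
import cv2
plan([chgt(0,.044,.03,TI),chgt(0,.044,-.005,TI)])
p,r,s=cur();print(np.round(s['q'],3),r.as_matrix().round(3).tolist())
a=camera('side')[195:315,195:325,::-1];b=camera('top')[160:250,120:230,::-1]
cv2.imwrite('pics/h1.png',np.hstack([cv2.resize(a,(410,380),interpolation=2),cv2.resize(b,(390,380),interpolation=2)]))
```

```text
t 2.1833 at [0.4247 0.2429 0.0662] w 0.0281 ff 0.0
0 pos [0.01, 0.001, -0.006] tw [0.0, 0.001, -0.0] rows 1 -> [0.423 0.242 0.067]
1 pos [-0.051, -0.0, 0.167] tw [0.0, 0.0, 0.0] rows 1 -> [0.44  0.248 0.037]
[ 0.286  0.527  2.098  0.028  0.252 -1.622] [[-0.919, -0.305, 0.248], [-0.295, 0.952, 0.08], [-0.261, 0.001, -0.965]]
```

View pics/h1.png

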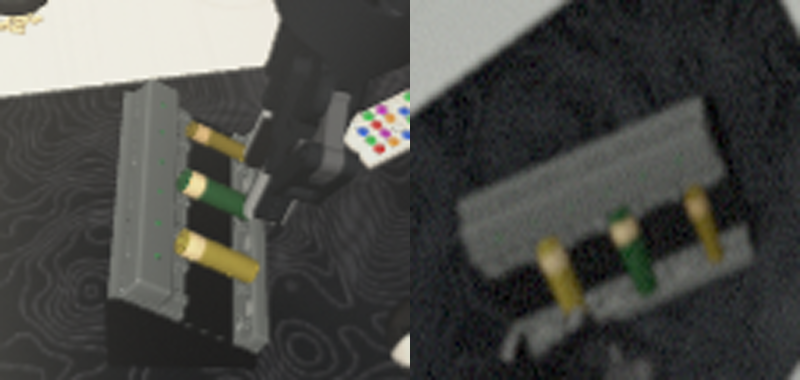

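The side crop shows the fingers hovering above and in front of the face at (260,180). The top crop shows light fingertips at about (510,340) and (575,305). I'll compare these with the projected TCP.

Run:
```python
from kin import *
from h import proj
p,r,s=cur();A=r.as_matrix()
pts=np.array([p,p+A@[0,.014,0],p+A@[0,-.014,0],p+A@[0,.0285,0],p+A@[0,-.0285,0],chg(0,.044,0)[0],chg(0.025,.044,0)[0],chg(-0.025,.044,0)[0]])
for n,o,k in(('side',[195,195],[410/130,380/120]),('top',[120,160],[390/110,380/90])):
    print(n,((proj(n,pts)-o)*k+([410,0] if n=='top' else 0)).round(0).tolist())
```

```text
side [[247.0, 229.0], [247.0, 250.0], [246.0, 208.0], [247.0, 272.0], [246.0, 188.0], [215.0, 257.0], [177.0, 240.0], [252.0, 273.0]]
top [[563.0, 319.0], [540.0, 328.0], [586.0, 309.0], [516.0, 338.0], [610.0, 300.0], [563.0, 283.0], [546.0, 243.0], [579.0, 321.0]]
```

Run:
```python
from kin import *
from h import proj,tri
p,r,s=cur();A=r.as_matrix()
for y in(.014,-.014,):
  pts=np.array([p+A@[x,y,z] for x in(-.011,.011) for z in(0,-.015,-.03,-.045)])
  for n,o,k in(('side',[195,195],[410/130,380/120]),('top',[120,160],[390/110,380/90])):
    print(y,n,((proj(n,pts)-o)*k+([410,0] if n=='top' else 0)).round(0).tolist())
# triangulate seen fingertip strips
T=lambda q:(np.array(q)-[410,0])/[390/110,380/90]+[120,160]
S=lambda q:np.array(q)/[410/130,380/120]+[195,195]
w=tri(T([[510,345],[575,308]]),S([[250,210],[248,163]]));print(w.round(4),(w[:,:3]-p)@A)
```

```text
0.014 side [[227.0, 245.0], [235.0, 228.0], [244.0, 210.0], [253.0, 192.0], [266.0, 254.0], [275.0, 237.0], [284.0, 219.0], [294.0, 201.0]]
0.014 top [[533.0, 308.0], [529.0, 318.0], [525.0, 328.0], [521.0, 339.0], [547.0, 349.0], [544.0, 359.0], [540.0, 370.0], [536.0, 381.0]]
-0.014 side [[227.0, 204.0], [235.0, 187.0], [244.0, 169.0], [252.0, 151.0], [266.0, 212.0], [274.0, 195.0], [283.0, 178.0], [292.0, 159.0]]
-0.014 top [[579.0, 289.0], [576.0, 298.0], [573.0, 309.0], [570.0, 319.0], [593.0, 330.0], [590.0, 340.0], [587.0, 351.0], [584.0, 362.0]]
[[0.4144 0.2629 0.1086 0.0021]
 [0.4283 0.2277 0.1014 0.0019]] [[-0.01015779  0.02197635 -0.04061509]
 [-0.0106107  -0.01586278 -0.03300359]]
```

Run:
```python
from kin import *
from h import proj
from station import camera
import cv2
p,r,s=cur();A=r.as_matrix()
a=camera('side')[200:290,240:330,::-1].copy();b=cv2.resize(a,(600,600),interpolation=2);b=cv2.convertScaleAbs(b,alpha=2.2,beta=10)
for y in(.014,-.014):
    for z in(0,-.02,-.04):
        u=(proj('side',[p+A@[0,y,z]])[0]-[240,200])*600/90;cv2.circle(b,tuple(int(v) for v in u),3,(255,0,255),-1)
cv2.imwrite('pics/h2.png',b);print(s['t'],s['tcp_pos'])
```

```text
2.2833 [0.4217803  0.24223047 0.06679731]
```

View pics/h2.png

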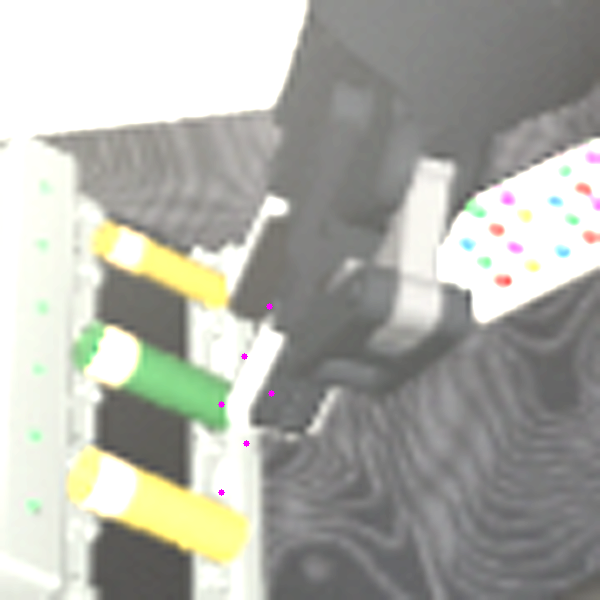

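The brightened crop shows the near fingertip at about (270,428) and the far one at (240,315). Both sit some 20 mm behind where the reported TCP projects (222,492 and 222,404). I'll descend to the planned depth with the fingers open and check again.

>>> carry_out(delta_pos=[[-0.04,0,0.16],[-0.04,0,0.16],[-0.04,0,0.16]], twist=[[0,0,0],[0,0,0],[0,0,0]])

```text
t: 2.58
tcp_pos: [0.4354, 0.2467, 0.0373]
tcp_rot: [0.127, -0.154, 0.98, 0.02]
wrist_force: [-0.9, 0.2, 0.3]
width: 0.0281
finger_force: 0.0
```

```bash
cat > v.py <<'E'
from kin import *
from h import proj
from station import camera
import cv2
p,r,s=cur();A=r.as_matrix();I={n:camera(n) for n in('side','top')}
print(s['t'],p.round(4),np.round(s['q'],2),(p-CH[0])@CH[1])
out=[]
for n,(x,y) in(('side',(225,215)),('top',(135,180))):
    b=cv2.resize(I[n][y:y+85,x:x+65,::-1],(400,523),interpolation=2);b=cv2.convertScaleAbs(b,alpha=2.2,beta=10)
    for yy in(.014,-.014):
        for z in(0,-.02,-.04):
            u=(proj(n,[p+A@[0,yy,z]])[0]-[x,y])*400/65;cv2.circle(b,tuple(int(v) for v in u),3,(255,0,255),-1)
    out.append(b)
cv2.imwrite('pics/h3.png',np.hstack(out))
E
python3 v.py
```

```text
2.5833 [0.4354 0.2467 0.0373] [ 0.29  0.6   2.08  0.03  0.2  -1.63] [-0.0042221   0.04407866 -0.00234845]
```

View pics/h3.png

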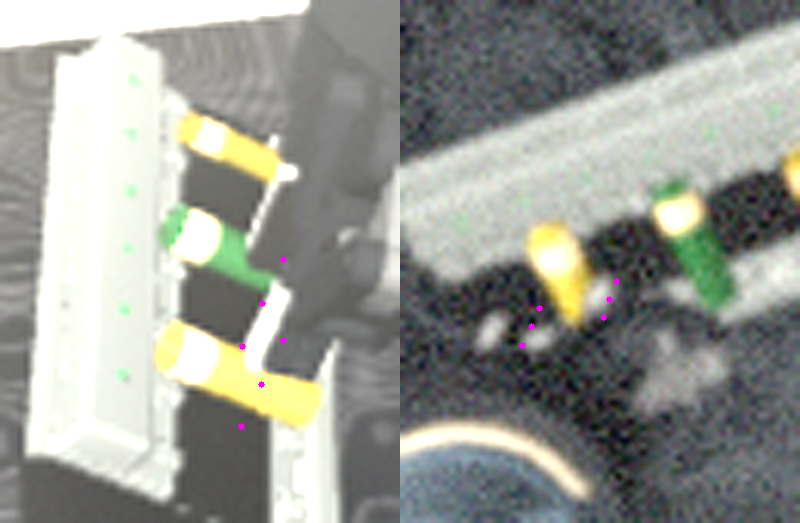

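>>> carry_out(delta_pos=[[-0.026,0,0.018],[-0.026,0,0.018],[-0.026,0,0.018]], twist=[[0,0,0],[0,0,0],[0,0,0]])

```text
t: 2.93
tcp_pos: [0.4431, 0.2487, 0.0373]
tcp_rot: [0.13, -0.154, 0.979, 0.02]
wrist_force: [-1.1, -0.4, 0.7]
width: 0.0277
finger_force: 0.0
```

>>> carry_out(delta_pos=[[-0.004,0,0.015],[-0.004,0,0.015]], twist=[[0,0,0],[0,0,0]])

```text
t: 3.1
tcp_pos: [0.4441, 0.249, 0.0336]
tcp_rot: [0.129, -0.154, 0.979, 0.02]
wrist_force: [-0.1, -1.0, 0.4]
width: 0.0285
finger_force: 0.0
```

Run:
```python
from kin import *
p,r,s=cur();print(s['t'],p.round(4),(p-CH[0])@CH[1],s['wrist_force'])
```

```text
3.1 [0.4441 0.249  0.0336] [ 0.00143053  0.04365556 -0.01023655] [-0.06917267 -1.01373354  0.38388828]
```

>>> carry_out(delta_pos=[[-0.006,0,0.019],[-0.006,0,0.019]], twist=[[0,0,0],[0,0,0]])

```text
t: 3.27
tcp_pos: [0.4461, 0.2496, 0.0296]
tcp_rot: [0.129, -0.154, 0.979, 0.02]
wrist_force: [0.2, -0.8, 0.1]
width: 0.0284
finger_force: 0.0
```

```bash
sed -i 's/h3/h4/' v.py; python3 v.py; python3 -c "
from station import telemetry as t;print(t.get_state()['wrist_force'])"
```

```text
3.2667 [0.4461 0.2496 0.0296] [ 0.29  0.63  2.06  0.03  0.19 -1.63] [ 0.0011315   0.0436183  -0.01475485]
[ 0.62098287  0.98704824 -0.95126281]
```

View pics/h4.png

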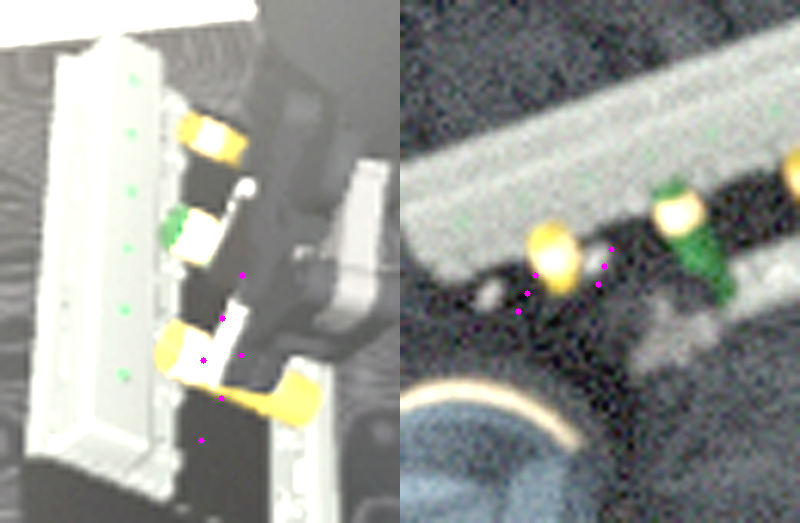

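Run:
```python
from kin import *
from h import proj
for y in(.014,.028):
  for z in(.014,.007,0,-.007):
    print(y,z,[((proj('side',[CH[0]+CH[1]@[x,.044+y,z]])[0]-[225,215])*400/65).round(0).tolist() for x in(-.011,0,.011)])
```

```text
0.014 0.014 [[294.0, 406.0], [261.0, 391.0], [228.0, 377.0]]
0.014 0.007 [[280.0, 418.0], [247.0, 404.0], [214.0, 390.0]]
0.014 0 [[266.0, 431.0], [233.0, 417.0], [200.0, 403.0]]
0.014 -0.007 [[252.0, 443.0], [219.0, 429.0], [187.0, 415.0]]
0.028 0.014 [[294.0, 448.0], [261.0, 433.0], [227.0, 419.0]]
0.028 0.007 [[280.0, 460.0], [247.0, 446.0], [213.0, 432.0]]
0.028 0 [[266.0, 473.0], [232.0, 459.0], [199.0, 445.0]]
0.028 -0.007 [[251.0, 485.0], [218.0, 471.0], [185.0, 457.0]]
```

The near finger now covers the middle of the left cell, with its tip edge from (210,385) to (275,392). By projection the tip is still about 10 mm above the cell axis, and there is no contact force. I'll go on down in small guarded steps.

>>> carry_out(delta_pos=[[-0.007,0,0.024],[-0.007,0,0.024]], twist=[[0,0,0],[0,0,0]])

```text
t: 3.53
tcp_pos: [0.4487, 0.2504, 0.0251]
tcp_rot: [0.129, -0.154, 0.979, 0.02]
wrist_force: [0.6, 0.2, -0.0]
width: 0.028
finger_force: 0.0
```

>>> carry_out(delta_pos=[[-0.006,0,0.019],[-0.006,0,0.019]], twist=[[0,0,0],[0,0,0]])

```text
t: 3.7
tcp_pos: [0.4507, 0.2511, 0.0218]
tcp_rot: [0.129, -0.154, 0.979, 0.02]
wrist_force: [0.1, 0.9, -0.6]
width: 0.028
finger_force: 0.0
```

>>> carry_out(delta_pos=[[-0.006,0,0.019],[-0.006,0,0.019]], twist=[[0,0,0],[0,0,0]])

```text
t: 3.87
tcp_pos: [0.4527, 0.2518, 0.0185]
tcp_rot: [0.129, -0.154, 0.979, 0.02]
wrist_force: [0.4, 0.2, -0.4]
width: 0.0283
finger_force: 0.0
```

```bash
sed -i 's/h4/h5/' v.py; python3 v.py; python3 -c "
from station import telemetry as t;print(t.get_state()['wrist_force'])"
```

```text
3.8667 [0.4527 0.2518 0.0185] [ 0.29  0.65  2.05  0.03  0.18 -1.63] [ 0.00109539  0.04364426 -0.02785897]
[-0.32648014 -0.9240112  -0.46489772]
```

View pics/h5.png

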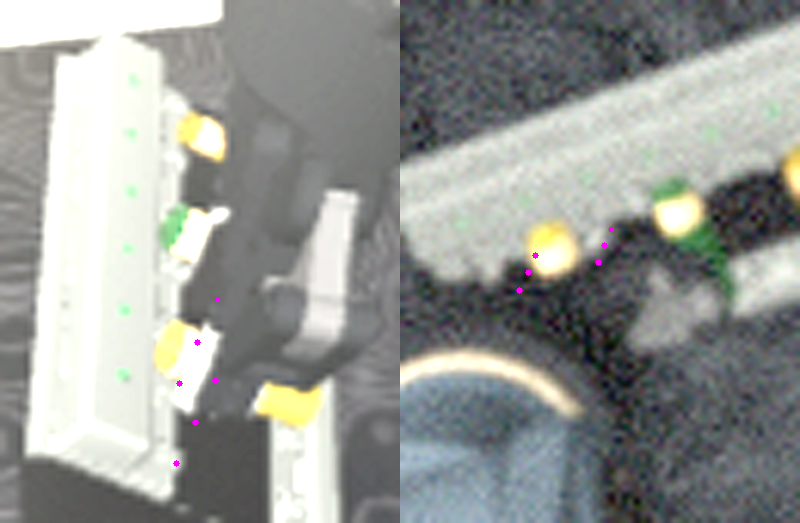

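The near finger's bottom edge now runs from (187,408) to (250,412), so the tips are level with the cell axis. I'll go 4 mm deeper and 3 mm down the face, then close.

>>> carry_out(delta_pos=[[0.008,0,0.024],[0.008,0,0.024],[0.008,0,0.024]], twist=[[0,0,0],[0,0,0],[0,0,0]])

```text
t: 4.22
tcp_pos: [0.4517, 0.2515, 0.0135]
tcp_rot: [0.128, -0.154, 0.98, 0.02]
wrist_force: [-0.2, 0.5, -0.0]
width: 0.0283
finger_force: 0.0
```

>>> carry_out(delta_pos=[[0,0,0],[0,0,0],[0,0,0],[0,0,0]], twist=[[0,0,0],[0,0,0],[0,0,0],[0,0,0]], claw=0, newtons=30)

```text
t: 4.55
tcp_pos: [0.4519, 0.2515, 0.0139]
tcp_rot: [0.129, -0.154, 0.979, 0.02]
wrist_force: [-0.9, 0.2, 1.5]
width: 0.0123
finger_force: 29.2
```

>>> carry_out(delta_pos=[[0.015,0,-0.048],[0.044,0,-0.143],[0.088,0,-0.287],[0.088,0,-0.287],[0.088,0,-0.287]], twist=[[0,0,0],[0,0,0],[0,0,0],[0,0,0],[0,0,0]])

```text
t: 4.97
tcp_pos: [0.4215, 0.2419, 0.0662]
tcp_rot: [0.13, -0.154, 0.979, 0.02]
wrist_force: [0.3, -0.1, -0.2]
width: 0.012
finger_force: 29.2
```

Run:
```python
from kin import *
from h import *
from station import camera
p,r,s=cur();print(s['t'],p.round(4),s['width'],s['finger_force'],(p-CH[0])@CH[1])
B={}
for n in('top','side'):
    im=camera(n);np.save(f'pics/{n}1.npy',im);
    for b in blobs(n,im,5):
        if 130<b[2][0]<330 and 200<b[2][1]<300:print(n,b[0],b[1],b[2],np.round(b[3][1],1))
    print(n,'tcp',proj(n,[p]).round(1),'empty?',proj(n,[chg(0,.044,0)[0]]).round(1))
```

```text
4.9667 [0.4215 0.2419 0.0662] 0.012017196034717249 29.23925131559372 [-0.00128896  0.04380543  0.02998834]
top gold 80 [202.3 212.2] [17.9  5.4]
top gold 27 [157.3 234.5] [4.1 6. ]
top green 6 [178.5 210.5] [1. 3.]
top green 41 [305.  217.5] [12.6  3.1]
top green 78 [183.8 221.9] [12.1  7.6]
top tcp [[163.3 235.6]] empty? [[163.1 227. ]]
side gold 15 [255.6 235.6] [3. 3.]
side gold 74 [266.8 240.7] [14.8  4.9]
side gold 31 [271.8 251.7] [3.8 7.6]
side gold 79 [291.8 261. ] [10.7  8. ]
side green 5 [324.2 225.4] [1. 2.]
side green 7 [311. 231.] [2.8 1.4]
side green 6 [312.2 238.8] [1.4 2.1]
side green 87 [266.8 258. ] [15.7  5.8]
side tcp [[273.4 267.3]] empty? [[263.  276.1]]
```

```bash
cat >> kin.py <<'E'
q_=Ro.from_quat(np.array([.129,-.154,.979,.02])[[1,2,3,0]])
PG=CH[1].T@(np.array([.4519,.2515,.0139])-chg(0,.044,0)[0]); RG=CH[1].T@q_.as_matrix()  # tool at grasp, in cell frame
def held(M,x,z,s=-1,phi=0,dy=0,PG=PG):
    mo,MR=M;Z=MR@Ro.from_euler('y',phi,degrees=True).as_matrix()[:,2];X=s*MR[:,1];C=np.c_[X,np.cross(Z,X),Z]
    return mo+MR@[x,dy,z]+C@PG,Ro.from_matrix(C@RG)
def grasp(y,up=0,dx=0,dz=0):
    o,R=CH;return o+R@(PG+[dx,y,up+dz]),Ro.from_matrix(R@RG)
def check(wps,start=None):
    p,r,s=cur();q=np.array(s['q'])
    if start:p,r=start;q=ik(start,q)[0]
    for P,Rr in wps:
        sl=Slerp([0,1],Ro.concatenate([r,Rr]))
        for i in np.linspace(.125,1,8):
            qn,e=ik((p+(P-p)*i,sl(i)),q);print(qn.round(2),round(e,4),'jump',np.abs(qn-q).max().round(2));q=qn
        p,r=P,Rr
E
python3 - <<'E'
from kin import *
print(PG.round(4))
w=[held(WI,.085,.075),held(WI,.085,.0095)]
check(w);plan(w)
E
```

```text
[-0.002  -0.0004 -0.0313]
[ 0.11  0.51  2.15  0.4   0.24 -1.93] 0.0 jump 0.38
[-0.08  0.51  2.17  0.69  0.28 -2.14] 0.0 jump 0.29
[-0.25  0.51  2.17  0.83  0.35 -2.2 ] 0.0 jump 0.17
[-0.41  0.52  2.15  0.87  0.43 -2.15] 0.0 jump 0.16
[-0.55  0.53  2.11  0.88  0.51 -2.04] 0.0 jump 0.14
[-0.66  0.55  2.06  0.87  0.58 -1.89] 0.0 jump 0.15
[-0.76  0.57  2.    0.86  0.65 -1.71] 0.0 jump 0.18
[-0.83  0.59  1.93  0.85  0.71 -1.51] 0.0 jump 0.2
[-0.83  0.61  1.92  0.86  0.7  -1.52] 0.0 jump 0.02
[-0.82  0.63  1.92  0.88  0.69 -1.53] 0.0 jump 0.02
[-0.82  0.64  1.91  0.89  0.68 -1.55] 0.0 jump 0.02
[-0.81  0.66  1.91  0.91  0.67 -1.56] 0.0 jump 0.02
[-0.81  0.68  1.9   0.92  0.66 -1.57] 0.0 jump 0.02
[-0.8   0.69  1.9   0.93  0.65 -1.58] 0.0 jump 0.02
[-0.8   0.71  1.89  0.95  0.64 -1.6 ] 0.0 jump 0.02
[-0.8   0.73  1.89  0.96  0.63 -1.61] 0.0 jump 0.02
t 5.0667 at [0.4224 0.242  0.065 ] w 0.012 ff 29.2
0 pos [0.021, -0.551, -0.038] tw [-0.05, -0.008, 0.302] rows 4 -> [0.451 0.135 0.071]
0 pos [-0.233, -0.495, -0.079] tw [-0.05, -0.008, 0.302] rows 4 -> [0.479 0.028 0.078]
0 pos [-0.433, -0.327, -0.107] tw [-0.05, -0.008, 0.302] rows 4 -> [ 0.507 -0.078  0.084]
0 pos [-0.534, -0.084, -0.117] tw [-0.05, -0.008, 0.302] rows 4 -> [ 0.535 -0.185  0.09 ]
1 pos [-0.096, -0.0, 0.313] tw [0.0, 0.0, -0.0] rows 2 -> [ 0.562 -0.187  0.031]
```

>>> carry_out(delta_pos=[[0.021,-0.551,-0.038],[0.021,-0.551,-0.038],[0.021,-0.551,-0.038],[0.021,-0.551,-0.038],[0.021,-0.551,-0.038]], twist=[[-0.05,-0.008,0.302],[-0.05,-0.008,0.302],[-0.05,-0.008,0.302],[-0.05,-0.008,0.302],[-0.05,-0.008,0.302]])

```text
t: 5.48
tcp_pos: [0.452, 0.1315, 0.0703]
tcp_rot: [0.121, 0.081, 0.985, 0.089]
wrist_force: [-1.2, 0.8, -0.0]
width: 0.012
finger_force: 29.3
```

>>> carry_out(delta_pos=[[-0.233,-0.495,-0.079],[-0.233,-0.495,-0.079],[-0.233,-0.495,-0.079],[-0.233,-0.495,-0.079],[-0.233,-0.495,-0.079]], twist=[[-0.05,-0.008,0.302],[-0.05,-0.008,0.302],[-0.05,-0.008,0.302],[-0.05,-0.008,0.302],[-0.05,-0.008,0.302]])

```text
t: 5.9
tcp_pos: [0.4781, 0.0276, 0.0765]
tcp_rot: [0.105, 0.302, 0.935, 0.152]
wrist_force: [-0.1, 0.7, -0.1]
width: 0.0122
finger_force: 29.3
```

>>> carry_out(delta_pos=[[-0.433,-0.327,-0.107],[-0.433,-0.327,-0.107],[-0.433,-0.327,-0.107],[-0.433,-0.327,-0.107],[-0.433,-0.327,-0.107]], twist=[[-0.05,-0.008,0.302],[-0.05,-0.008,0.302],[-0.05,-0.008,0.302],[-0.05,-0.008,0.302],[-0.05,-0.008,0.302]])

```text
t: 6.32
tcp_pos: [0.5056, -0.0779, 0.0828]
tcp_rot: [0.083, 0.508, 0.832, 0.207]
wrist_force: [0.2, 0.5, -1.1]
width: 0.0118
finger_force: 29.4
```

>>> carry_out(delta_pos=[[-0.534,-0.084,-0.117],[-0.534,-0.084,-0.117],[-0.534,-0.084,-0.117],[-0.534,-0.084,-0.117],[-0.534,-0.084,-0.117]], twist=[[-0.05,-0.008,0.302],[-0.05,-0.008,0.302],[-0.05,-0.008,0.302],[-0.05,-0.008,0.302],[-0.05,-0.008,0.302]])

```text
t: 6.73
tcp_pos: [0.5335, -0.1833, 0.089]
tcp_rot: [0.056, 0.686, 0.681, 0.25]
wrist_force: [-0.3, 0.2, -0.2]
width: 0.0117
finger_force: 29.4
```

```bash
cat > w.py <<'E'
import sys
from kin import *
from h import *
from station import camera
p,r,s=cur()
for n in('top','side'):
    im=camera(n);np.save(f'pics/{n}2.npy',im)
    for b in blobs(n,im,8):
        if (280<b[2][0]<400 and 130<b[2][1]<235 and n=='top') or (n=='side' and 240<b[2][0]<340 and 100<b[2][1]<215):print(n,b[0],b[1],b[2],np.round(b[3][1],1),round(b[3][2]),'box',[np.round(v,1).tolist() for v in cv2.boxPoints(b[3])])
E
cat > rd.py <<'E'
from kin import *
E
python3 w.py
python3 - <<'E'
from kin import *
from h import proj
w=[held(WI,.085,.075),held(WI,.085,.0095)]
plan(w)
p,r,s=cur();C=r.as_matrix()@RG.T;c=p-C@PG
for n in('top','side'):print(n,'cell mid, button, foot',proj(n,[c,c+C@[.025,0,0],c-C@[.025,0,0]]).round(1).tolist())
print('cell in row',((c-WI[0])@WI[1]).round(4),(WI[1].T@C[:,0]).round(3))
E
```

```text
top gold 100 [373.3 180.8] [17.4  6.4] 5 box [[365.6000061035156, 183.0], [366.1000061035156, 176.60000610351562], [383.5, 178.0], [383.0, 184.39999389648438]]
top gold 87 [370.6 202.4] [ 5. 15.] 90 box [[363.0, 200.0], [378.0, 200.0], [378.0, 205.0], [363.0, 205.0]]
top green 39 [305.2 217.7] [12.6  3.1] 11 box [[298.3999938964844, 218.10000610351562], [299.0, 215.0], [311.29998779296875, 217.5], [310.70001220703125, 220.5]]
side gold 53 [287.3 115.9] [ 4.4 12.2] 34 box [[282.20001220703125, 119.80000305175781], [288.8999938964844, 109.5999984741211], [292.6000061035156, 112.0999984741211], [285.79998779296875, 122.19999694824219]]
side gold 35 [302.6 147.4] [4.5 7.7] 31 box [[298.79998779296875, 149.3000030517578], [302.79998779296875, 142.6999969482422], [306.6000061035156, 145.0], [302.6000061035156, 151.60000610351562]]
t 6.8333 at [ 0.5329 -0.1814  0.0891] w 0.0121 ff 29.4
0 pos [-0.017, 0.012, -0.007] tw [-0.005, -0.003, 0.003] rows 1 -> [ 0.535 -0.185  0.09 ]
1 pos [-0.096, -0.0, 0.313] tw [0.0, -0.0, -0.0] rows 2 -> [ 0.562 -0.187  0.031]
top cell mid, button, foot [[377.6, 181.3], [390.4, 181.9], [364.7, 180.6]]
side cell mid, button, foot [[287.9, 114.8], [291.3, 110.3], [284.4, 119.4]]
cell in row [0.0827 0.0035 0.0747] [ 0.006 -1.    -0.005]
```

>>> carry_out(delta_pos=[[-0.05,0.012,0.1],[-0.08,0.012,0.2],[-0.105,0.012,0.28],[-0.105,0.012,0.28],[-0.105,0.012,0.28]], twist=[[-0.005,-0.003,0.003],[-0.005,-0.003,0.003],[-0.005,-0.003,0.003],[-0.005,-0.003,0.003],[-0.005,-0.003,0.003]])

```text
t: 7.25
tcp_pos: [0.5602, -0.1878, 0.036]
tcp_rot: [0.059, 0.688, 0.678, 0.251]
wrist_force: [0.5, -0.7, -0.2]
width: 0.012
finger_force: 29.4
```

```bash
python3 w.py
cat > hc.py <<'E'
from kin import *
from h import *
def hc(M,PG=PG,L=.025):
    p,r,s=cur();C=r.as_matrix()@RG.T;c=p-C@PG
    for n in('top','side'):print(n,'mid,button,foot',proj(n,[c,c+C@[L,0,0],c-C@[L,0,0]]).round(1).tolist())
    print(s['t'],'cell in row',((c-M[0])@M[1]).round(4),(M[1].T@C[:,0]).round(3),s['wrist_force'])
E
python3 -c "
from hc import *
hc(WI);plan([held(WI,.085,.0095)])"
```

```text
top gold 88 [368.2 168.9] [16.5  5.8] 5 box [[360.6000061035156, 170.89999389648438], [361.1000061035156, 165.10000610351562], [377.5, 166.60000610351562], [377.0, 172.39999389648438]]
top gold 88 [370.7 202.4] [ 5. 15.] 90 box [[363.0, 200.0], [378.0, 200.0], [378.0, 205.0], [363.0, 205.0]]
top green 36 [305.1 217.7] [12.4  2.9] 16 box [[298.6000061035156, 217.3000030517578], [299.3999938964844, 214.5], [311.29998779296875, 217.89999389648438], [310.5, 220.6999969482422]]
side gold 53 [276.1 130.9] [ 4.4 11.9] 34 box [[271.1000061035156, 134.39999389648438], [277.70001220703125, 124.5], [281.3999938964844, 126.9000015258789], [274.79998779296875, 136.8000030517578]]
side gold 36 [302.5 147.5] [4.5 8.2] 31 box [[298.6000061035156, 149.6999969482422], [302.79998779296875, 142.6999969482422], [306.6000061035156, 145.0], [302.3999938964844, 152.0]]
top mid,button,foot [[374.0, 168.8], [386.1, 169.6], [361.9, 168.1]]
side mid,button,foot [[277.1, 129.2], [280.6, 124.7], [273.4, 133.9]]
7.35 cell in row [ 0.0861 -0.002   0.0157] [-0.005 -1.     0.003] [-0.28223878 -0.17503337  0.72948443]
t 7.35 at [ 0.5606 -0.1893  0.0372] w 0.0118 ff 29.4
0 pos [0.001, -0.006, 0.033] tw [0.002, 0.002, -0.002] rows 1 -> [ 0.562 -0.187  0.031]
```

```bash
python3 -c "
from hc import *
o,R=WI
print(proj('top',[o+R@[.0861,y,.0157] for y in(.025,0,-.025)]).round(1).tolist(), proj('side',[o+R@[.0861,y,.0157] for y in(.025,0,-.025)]).round(1).tolist())
print('stock',proj('top',[o+R@[.007,y,.007] for y in(.025,0,-.025)]).round(1).tolist())
hc(WI)"
```

```text
[[360.9, 168.1], [373.0, 168.8], [385.1, 169.5]] [[273.2, 134.3], [276.8, 129.6], [280.3, 125.1]]
stock [[354.8, 201.4], [366.5, 202.0], [378.1, 202.7]]
top mid,button,foot [[374.0, 168.8], [386.1, 169.6], [361.9, 168.1]]
side mid,button,foot [[277.1, 129.2], [280.6, 124.7], [273.4, 133.9]]
7.35 cell in row [ 0.0861 -0.002   0.0157] [-0.005 -1.     0.003] [-0.28223878 -0.17503337  0.72948443]
```

>>> carry_out(delta_pos=[[-0.008,-0.004,0.026],[-0.008,-0.004,0.026],[-0.008,-0.004,0.026]], twist=[[0,0,0],[0,0,0],[0,0,0]])

```text
t: 7.6
tcp_pos: [0.5625, -0.1912, 0.0318]
tcp_rot: [0.062, 0.689, 0.677, 0.251]
wrist_force: [-0.4, 0.0, -0.1]
width: 0.0124
finger_force: 29.4
```

>>> carry_out(delta_pos=[[0,0,0],[0,0,0],[0,0,0],[0,0,0]], twist=[[0,0,0],[0,0,0],[0,0,0],[0,0,0]], claw=0.4)

```text
t: 7.93
tcp_pos: [0.5625, -0.1914, 0.0315]
tcp_rot: [0.062, 0.69, 0.676, 0.251]
wrist_force: [-0.2, 0.1, -0.2]
width: 0.034
finger_force: 0.0
```

```bash
python3 w.py|cut -c1-75; python3 -c "
from hc import *
hc(WI)"
```

```text
top gold 106 [369.  173.2] [18.  6.] 0 box [[360.0, 176.0], [360.0, 170.0],
top gold 86 [370.6 202.4] [ 5. 15.] 90 box [[363.0, 200.0], [378.0, 200.0],
top green 36 [305.1 217.6] [12.1  2.9] 14 box [[298.6000061035156, 217.3999
side gold 43 [279.6 135.5] [4.5 9.4] 27 box [[275.79998779296875, 138.39999
side gold 36 [302.5 147.5] [4.5 8.2] 31 box [[298.6000061035156, 149.699996
top mid,button,foot [[374.2, 168.1], [386.2, 168.9], [362.2, 167.3]]
side mid,button,foot [[276.5, 130.6], [280.1, 126.1], [272.8, 135.3]]
8.0333 cell in row [ 0.0856 -0.0038  0.0097] [-0.008 -1.     0.004] [0.15058107 0.15977783 0.11633929]
```

>>> carry_out(delta_pos=[[0.015,0,-0.05],[0.03,0,-0.1],[0.06,0,-0.2],[0.088,0,-0.287],[0.088,0,-0.287]], twist=[[0,0,0],[0,0,0],[0,0,0],[0,0,0],[0,0,0]])

```text
t: 8.45
tcp_pos: [0.5367, -0.1891, 0.0889]
tcp_rot: [0.063, 0.689, 0.677, 0.251]
wrist_force: [-0.2, 0.1, -0.5]
width: 0.0341
finger_force: 0.0
```

```bash
python3 w.py|cut -c1-120; python3 -c "
from hc import *
o,R=WI
print(proj('top',[o+R@[x,0,.007] for x in(.007,.021,.035)]).round(1).tolist())
w=[grasp(0,.065),grasp(0,.0)];check(w[:1]);plan(w)"
```

```text
top gold 91 [365.7 192.4] [ 5.6 16.3] 68 box [[357.1000061035156, 192.8000030517578], [372.29998779296875, 186.699996948
top gold 87 [370.6 202.5] [ 5. 15.] 90 box [[363.0, 200.0], [378.0, 200.0], [378.0, 205.0], [363.0, 205.0]]
top green 39 [305.2 217.7] [12.4  3.1] 11 box [[298.6000061035156, 218.10000610351562], [299.20001220703125, 215.0], [31
side gold 52 [294.4 146. ] [15.5  5.5] 70 box [[289.6000061035156, 141.1999969482422], [294.79998779296875, 139.39999389
side gold 35 [302.6 147.4] [4.5 7.7] 31 box [[298.79998779296875, 149.3000030517578], [302.79998779296875, 142.699996948
[[366.5, 202.0], [367.5, 196.0], [368.4, 190.0]]
[-0.77  0.58  1.99  0.86  0.65 -1.71] 0.0 jump 0.19
[-0.68  0.56  2.04  0.86  0.59 -1.89] 0.0 jump 0.18
[-0.58  0.54  2.09  0.86  0.53 -2.04] 0.0 jump 0.15
[-0.46  0.52  2.13  0.84  0.46 -2.16] 0.0 jump 0.12
[-0.32  0.51  2.15  0.8   0.38 -2.23] 0.0 jump 0.14
[-0.16  0.5   2.16  0.7   0.31 -2.23] 0.0 jump 0.15
[ 0.    0.5   2.16  0.48  0.26 -2.1 ] 0.0 jump 0.21
[ 0.17  0.51  2.13  0.15  0.24 -1.85] 0.0 jump 0.33
t 8.55 at [ 0.5372 -0.1894  0.087 ] w 0.0341 ff 0.0
0 pos [0.468, -0.165, 0.086] tw [0.05, 0.01, -0.303] rows 4 -> [ 0.511 -0.092  0.082]
0 pos [0.488, 0.074, 0.097] tw [0.05, 0.01, -0.303] rows 4 -> [0.485 0.005 0.078]
0 pos [0.397, 0.297, 0.089] tw [0.05, 0.01, -0.303] rows 4 -> [0.459 0.102 0.074]
0 pos [0.214, 0.451, 0.064] tw [0.05, 0.01, -0.303] rows 4 -> [0.433 0.199 0.069]
1 pos [-0.095, -0.0, 0.311] tw [0.0, 0.0, -0.0] rows 2 -> [0.465 0.21  0.014]
```

>>> carry_out(delta_pos=[[0,0,0],[0,0,0],[0,0,0]], twist=[[0,0,0],[0,0,0],[0,0,0]])

```text
t: 8.8
tcp_pos: [0.5371, -0.1887, 0.0851]
tcp_rot: [0.061, 0.69, 0.676, 0.251]
wrist_force: [-0.4, -0.2, 1.0]
width: 0.0343
finger_force: 0.0
```

```bash
python3 w.py
python3 - <<'E'
import numpy as np,cv2
a=np.load('pics/top2.npy')[140:225,330:400,::-1];b=np.load('pics/side2.npy')[100:170,255:325,::-1]
cv2.imwrite('pics/p1.png',np.hstack([cv2.resize(a,(350,425),interpolation=2),cv2.resize(b,(425,425),interpolation=2)]))
E
```

```text
top gold 95 [365.5 193.1] [ 5.8 16.3] 68 box [[357.0, 193.39999389648438], [372.1000061035156, 187.3000030517578], [374.29998779296875, 192.6999969482422], [359.1000061035156, 198.8000030517578]]
top gold 85 [370.6 202.4] [ 5. 15.] 90 box [[363.0, 200.0], [378.0, 200.0], [378.0, 205.0], [363.0, 205.0]]
top green 39 [305.2 217.7] [12.6  3.1] 11 box [[298.3999938964844, 218.10000610351562], [299.0, 215.0], [311.29998779296875, 217.5], [310.70001220703125, 220.5]]
side gold 52 [294.4 146. ] [15.5  5.5] 70 box [[289.6000061035156, 141.1999969482422], [294.79998779296875, 139.39999389648438], [300.0, 154.0], [294.79998779296875, 155.89999389648438]]
side gold 35 [302.6 147.4] [4.5 7.7] 31 box [[298.79998779296875, 149.3000030517578], [302.79998779296875, 142.6999969482422], [306.6000061035156, 145.0], [302.6000061035156, 151.60000610351562]]
```

View pics/p1.png

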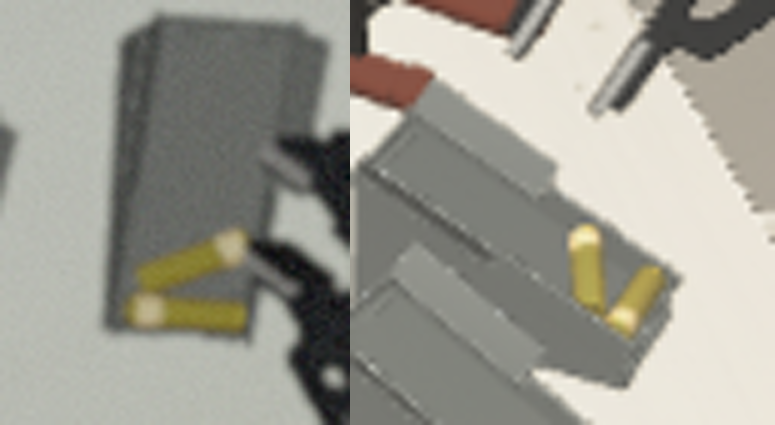

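```bash
python3 -c "
from hc import *
o,R=WI
uv=[[358,196.1],[365.6,193],[373.2,190],[377.3,188.3]]
P=plane('top',uv,.031)
print(((P-o)@R).round(4))
w=[held(WI,.075,.03,dy=-.005),held(WI,.075,.012,dy=-.005),held(WI,.043,.012,dy=-.005)]
plan(w)"
```

```text
[[ 0.0202  0.0203  0.0082]
 [ 0.0269  0.0045  0.0051]
 [ 0.0335 -0.0114  0.002 ]
 [ 0.0372 -0.02    0.0003]]
t 8.9 at [ 0.5371 -0.1887  0.0851] w 0.0344 ff 0.0
0 pos [-0.065, -0.051, 0.185] tw [0.002, 0.002, -0.005] rows 1 -> [ 0.544 -0.191  0.045]
1 pos [-0.026, -0.0, 0.086] tw [0.0, 0.0, -0.0] rows 1 -> [ 0.552 -0.192  0.029]
2 pos [0.0, -0.16, 0.0] tw [-0.0, -0.0, -0.0] rows 1 -> [ 0.523 -0.189  0.016]
```

The crop shows the placed AA cell lying skewed. Its foot is at (140,275), against the stock row, and its button end is up the ramp at (235,245). I'll nudge that end downhill with the closed fingers.

>>> carry_out(delta_pos=[[-0.065,-0.051,0.185],[-0.065,-0.051,0.185],[-0.091,-0.051,0.271],[-0.091,-0.051,0.271],[-0.091,-0.051,0.271]], twist=[[0.002,0.002,-0.005],[0.002,0.002,-0.005],[0.002,0.002,-0.005],[0.002,0.002,-0.005],[0.002,0.002,-0.005]], claw=0)

```text
t: 9.32
tcp_pos: [0.5518, -0.1912, 0.03]
tcp_rot: [0.06, 0.687, 0.68, 0.251]
wrist_force: [-0.3, 0.6, -0.5]
width: 0.0001
finger_force: 0.0
```

>>> carry_out(delta_pos=[[0,-0.06,0],[0,-0.09,0],[0,-0.12,0],[0,-0.14,0],[0,-0.15,0]], twist=[[0,0,0],[0,0,0],[0,0,0],[0,0,0],[0,0,0]])

```text
t: 9.73
tcp_pos: [0.5247, -0.19, 0.0186]
tcp_rot: [0.061, 0.686, 0.68, 0.251]
wrist_force: [0.4, -0.5, -0.1]
width: 0.0002
finger_force: 0.0
```

```bash
python3 w.py; python3 -c "
from hc import *
hc(WI)"
```

```text
top gold 84 [364.5 193.6] [ 5.8 14.9] 68 box [[356.6000061035156, 193.60000610351562], [370.3999938964844, 188.0], [372.6000061035156, 193.39999389648438], [358.79998779296875, 198.89999389648438]]
top gold 87 [370.6 202.4] [ 5. 15.] 90 box [[363.0, 200.0], [378.0, 200.0], [378.0, 205.0], [363.0, 205.0]]
top green 40 [305.  217.6] [12.6  3.1] 13 box [[298.3999938964844, 217.89999389648438], [299.0, 214.8000030517578], [311.29998779296875, 217.5], [310.6000061035156, 220.60000610351562]]
side gold 52 [294.4 146. ] [15.5  5.5] 70 box [[289.6000061035156, 141.1999969482422], [294.79998779296875, 139.39999389648438], [300.0, 154.0], [294.79998779296875, 155.89999389648438]]
side gold 36 [302.5 147.5] [4.5 8.2] 31 box [[298.6000061035156, 149.6999969482422], [302.79998779296875, 142.6999969482422], [306.6000061035156, 145.0], [302.3999938964844, 152.0]]
top mid,button,foot [[372.5, 186.6], [384.4, 187.3], [360.6, 185.9]]
side mid,button,foot [[289.9, 138.0], [293.2, 133.3], [286.5, 142.8]]
9.8333 cell in row [ 0.0459 -0.0056  0.0134] [ 0.001 -1.     0.002] [-0.29872454  0.10092802 -0.13628807]
```

>>> carry_out(delta_pos=[[-0.003,-0.01,0.01],[-0.003,-0.02,0.01],[-0.003,-0.035,0.01],[-0.003,-0.05,0.01],[-0.003,-0.05,0.01]], twist=[[0,0,0],[0,0,0],[0,0,0],[0,0,0],[0,0,0]])

```text
t: 10.25
tcp_pos: [0.5186, -0.1909, 0.0129]
tcp_rot: [0.063, 0.687, 0.679, 0.252]
wrist_force: [-1.7, -2.5, 13.5]
width: 0.0
finger_force: 6.5
```

```bash
python3 w.py; python3 -c "
from hc import *
hc(WI)"
```

```text
top gold 93 [363.2 195.1] [ 8.  19.7] 63 box [[351.6000061035156, 196.1999969482422], [369.20001220703125, 187.39999389648438], [372.79998779296875, 194.60000610351562], [355.20001220703125, 203.39999389648438]]
top gold 91 [370.8 202.4] [ 5. 17.] 90 box [[362.0, 200.0], [379.0, 200.0], [379.0, 205.0], [362.0, 205.0]]
top green 39 [305.3 217.7] [12.4  3.2] 14 box [[298.6000061035156, 217.60000610351562], [299.3999938964844, 214.60000610351562], [311.3999938964844, 217.60000610351562], [310.6000061035156, 220.60000610351562]]
side gold 49 [295.1 146.2] [14.1  6.3] 76 box [[290.5, 141.89999389648438], [296.6000061035156, 140.39999389648438], [300.0, 154.0], [293.8999938964844, 155.5]]
side gold 36 [302.5 147.5] [4.5 8.2] 31 box [[298.6000061035156, 149.6999969482422], [302.79998779296875, 142.6999969482422], [306.6000061035156, 145.0], [302.3999938964844, 152.0]]
top mid,button,foot [[372.3, 189.8], [384.1, 190.4], [360.5, 189.1]]
side mid,button,foot [[292.3, 140.0], [295.5, 135.3], [288.9, 144.9]]
10.35 cell in row [ 0.0378 -0.0069  0.0114] [-0.    -1.     0.004] [-3.13884443 -2.38720264 12.92059508]
```

>>> carry_out(delta_pos=[[0.015,0.02,-0.05],[0.044,0.04,-0.143],[0.088,0.04,-0.287],[0.088,0.04,-0.287],[0.088,0.04,-0.287]], twist=[[0,0,0],[0,0,0],[0,0,0],[0,0,0],[0,0,0]])

```text
t: 10.77
tcp_pos: [0.499, -0.1882, 0.0698]
tcp_rot: [0.062, 0.686, 0.68, 0.251]
wrist_force: [-0.2, -0.5, -0.3]
width: 0.0
finger_force: 0.0
```

```bash
python3 w.py; python3 -c "
from hc import *
o,R=WI
t=np.load('pics/top2.npy');s=np.load('pics/side2.npy')
def cap(n,im,x0,x1,y0,y1):
    m=cv2.inRange(cv2.cvtColor(im,cv2.COLOR_RGB2HSV),(5,25,165),(25,130,255));m[:y0]=0;m[y1:]=0;m[:,:x0]=0;m[:,x1:]=0
    k,l,st,ce=cv2.connectedComponentsWithStats(m);print(n,'cap',[(st[i,4],ce[i].round(1).tolist()) for i in range(1,k) if st[i,4]>4])
cap('top',t,350,395,170,210);cap('side',s,280,312,125,165)
# from before push: foot end, gold/cap boundary
w=tri([[358,196.1],[373.2,190]],[[297.4,155],[292.2,140.3]]);print(((w[:,:3]-o)@R).round(4),w[:,3].round(4))
st=tri([[378,202.5]],[[304.7,143.8]]);print('stock right end',((st[:,:3]-o)@R).round(4))
"
```

```text
top gold 188 [366.8 198.2] [14. 22.] 90 box [[355.0, 191.0], [377.0, 191.0], [377.0, 205.0], [355.0, 205.0]]
top green 39 [305.  217.6] [12.4  2.9] 13 box [[298.6000061035156, 217.6999969482422], [299.29998779296875, 214.8000030517578], [311.29998779296875, 217.5], [310.70001220703125, 220.39999389648438]]
side gold 50 [295.3 146.5] [13.8  6.3] 76 box [[290.5, 142.10000610351562], [296.6000061035156, 140.60000610351562], [300.0, 154.0], [293.8999938964844, 155.5]]
side gold 36 [302.5 147.5] [4.5 8.2] 31 box [[298.6000061035156, 149.6999969482422], [302.79998779296875, 142.6999969482422], [306.6000061035156, 145.0], [302.3999938964844, 152.0]]
top cap [(np.int32(22), [376.1, 192.1]), (np.int32(21), [359.2, 201.9])]
side cap [(np.int32(16), [295.8, 140.3]), (np.int32(18), [299.8, 151.9])]
[[ 0.0089  0.0148 -0.0058]
 [ 0.0371 -0.0091  0.0093]] [0.0099 0.0011]
stock right end [[ 0.0067 -0.0247  0.0099]]
```

```bash
cat > cell.py <<'E'
from hc import *
def look(tag):
    from station import camera
    t=camera('top');s=camera('side');np.save('pics/topx.npy',t);np.save('pics/sidex.npy',s);return t,s
if __name__=='__main__':
    t,s=look('')
    o,R=WI
    w=tri([[376.1,192.1],[359.2,201.9]],[[295.8,140.3],[299.8,151.9]]);print('caps row',((w[:,:3]-o)@R).round(4),w[:,3].round(4))
    a=cv2.cvtColor(t,cv2.COLOR_RGB2HSV)[184:208,350:384]
    for r in a:print(''.join('#' if (18<=h<=34 and S>110) else ('o' if (5<=h<=25 and S>25 and v>165) else '.') for h,S,v in r))
E
python3 cell.py
```

```text
caps row [[ 0.0308 -0.0168  0.0091]
 [ 0.0059  0.0156  0.0097]] [0.0024 0.0031]
..................................
..................................
..................................
..................................
..................................
..................................
..........................ooo.....
..................#####.ooooo.....
...........#############ooooo.....
.......#################ooooo.....
.......#################.oooo.....
.......#################..........
.......###############............
.......#########..................
.......#####......................
..................................
......#.oooo.#############........
.....##.oooo.###############......
.....##.oooo.##############.......
.....##ooooo.##############.......
........ooo.################......
...................#########......
..................................
..................................
```

```bash
python3 -c "
from hc import *
hc(WI)
plan([held(WI,.07,.04,dy=-.010),held(WI,.07,.010,dy=-.010),held(WI,.07,.007,dy=-.010)])"
```

```text
top mid,button,foot [[378.1, 199.1], [390.7, 199.8], [365.5, 198.4]]
side mid,button,foot [[301.2, 123.7], [304.4, 119.1], [297.9, 128.5]]
10.9667 cell in row [ 0.0431 -0.0051  0.0697] [ 0.001 -1.     0.   ] [ 0.43367354  0.06068445 -0.39052425]
t 10.9667 at [ 0.4987 -0.1874  0.0679] w -0.0002 ff 0.0
0 pos [-0.067, 0.134, 0.135] tw [0.0, 0.0, 0.001] rows 1 -> [ 0.535 -0.195  0.052]
1 pos [-0.044, -0.0, 0.143] tw [0.0, 0.0, 0.0] rows 1 -> [ 0.548 -0.196  0.025]
2 pos [-0.004, -0.0, 0.014] tw [0.0, 0.0, 0.0] rows 1 -> [ 0.549 -0.196  0.022]
```

>>> carry_out(delta_pos=[[-0.03,0.134,0.05],[-0.067,0.134,0.135],[-0.111,0.134,0.278],[-0.111,0.134,0.278],[-0.111,0.134,0.278]], twist=[[0,0,0],[0,0,0],[0,0,0],[0,0,0],[0,0,0]])

```text
t: 11.38
tcp_pos: [0.5482, -0.1962, 0.0237]
tcp_rot: [0.059, 0.687, 0.679, 0.251]
wrist_force: [-1.4, 0.5, 0.0]
width: -0.0
finger_force: 0.0
```

>>> carry_out(delta_pos=[[-0.004,0,0.014],[-0.004,0,0.014]], twist=[[0,0,0],[0,0,0]])

```text
t: 11.55
tcp_pos: [0.5482, -0.1957, 0.0229]
tcp_rot: [0.059, 0.687, 0.68, 0.251]
wrist_force: [-0.1, 0.7, 0.2]
width: 0.0001
finger_force: 0.0
```

>>> carry_out(delta_pos=[[-0.003,0,0.01],[-0.003,0,0.01]], twist=[[0,0,0],[0,0,0]])

```text
t: 11.72
tcp_pos: [0.5493, -0.196, 0.0217]
tcp_rot: [0.06, 0.687, 0.68, 0.251]
wrist_force: [0.2, 1.6, 0.6]
width: -0.0003
finger_force: 0.4
```

>>> carry_out(delta_pos=[[0.002,-0.04,-0.006],[0.002,-0.08,-0.006],[0.002,-0.12,-0.006],[0.002,-0.15,-0.006],[0.002,-0.17,-0.006]], twist=[[0,0,0],[0,0,0],[0,0,0],[0,0,0],[0,0,0]])

```text
t: 12.13
tcp_pos: [0.518, -0.1933, 0.0086]
tcp_rot: [0.06, 0.687, 0.679, 0.252]
wrist_force: [1.5, 2.9, 1.9]
width: -0.0001
finger_force: 1.1
```

```bash
python3 cell.py; python3 -c "
from hc import *
hc(WI)"
```

```text
caps row [[ 0.0308 -0.0168  0.0091]
 [ 0.0059  0.0156  0.0097]] [0.0024 0.0031]
..................................
..................................
..................................
..................................
..................................
..................................
..................................
..................................
..................................
........#############.............
.......###############............
.......################...........
.......#################..........
.......#################..........
.......#################..........
......#.....############..........
......#.oooo.###############......
.....##ooooo.################.....
.....##ooooo.################.....
.....##ooooo.################.....
........ooo..################.....
...................##########.....
..................................
..................................
top mid,button,foot [[372.9, 190.1], [384.7, 190.8], [361.2, 189.5]]
side mid,button,foot [[292.7, 141.1], [295.8, 136.4], [289.4, 145.9]]
12.2333 cell in row [ 0.0354 -0.0094  0.0076] [ 0.    -1.    -0.001] [-1.5767388   1.83078389  0.67717854]
```

>>> carry_out(delta_pos=[[0,0.03,0],[0.03,0.04,-0.1],[0.06,0.04,-0.2],[0.1,0.04,-0.33],[0.1,0.04,-0.33]], twist=[[0,0,0],[0,0,0],[0,0,0],[0,0,0],[0,0,0]], claw=0)

```text
t: 12.65
tcp_pos: [0.4966, -0.1933, 0.0771]
tcp_rot: [0.063, 0.686, 0.68, 0.251]
wrist_force: [1.2, 0.0, -0.2]
width: 0.0002
finger_force: 0.0
```

```bash
python3 cell.py | tail -16; python3 -c "
from hc import *
w=[grasp(0,.065),grasp(0,.0)];plan(w);check(w)"
```

```text
..................................
........#.........................
.......#################..........
.......#################.oooo.....
.......#################.oooo.....
.......#################.oooo.....
.......#################ooooo.....
......##....############.ooo......
......#.ooo..############.........
.....##.oooo.################.....
.....##ooooo.################.....
.....##.oooo.################.....
.........oo..################.....
.................#.##########.....
..................................
..................................
t 12.75 at [ 0.4971 -0.1936  0.0749] w -0.0003 ff 0.0
0 pos [0.475, -0.109, 0.097] tw [0.05, 0.009, -0.302] rows 4 -> [ 0.481 -0.095  0.073]
0 pos [0.47, 0.127, 0.104] tw [0.05, 0.009, -0.302] rows 4 -> [0.465 0.003 0.072]
0 pos [0.357, 0.334, 0.092] tw [0.05, 0.009, -0.302] rows 4 -> [0.449 0.101 0.07 ]
0 pos [0.162, 0.466, 0.064] tw [0.05, 0.009, -0.302] rows 4 -> [0.433 0.199 0.069]
1 pos [-0.095, -0.0, 0.311] tw [0.0, -0.0, -0.0] rows 2 -> [0.465 0.21  0.014]
[-0.83  0.59  2.06  0.91  0.63 -1.85] 0.0 jump 0.19
[-0.74  0.56  2.11  0.92  0.57 -2.03] 0.0 jump 0.17
[-0.62  0.54  2.15  0.93  0.5  -2.17] 0.0 jump 0.15
[-0.49  0.53  2.18  0.92  0.43 -2.28] 0.0 jump 0.13
[-0.34  0.51  2.19  0.88  0.36 -2.34] 0.0 jump 0.15
[-0.17  0.51  2.19  0.76  0.29 -2.3 ] 0.0 jump 0.16
[ 0.    0.51  2.17  0.51  0.25 -2.13] 0.0 jump 0.25
[ 0.17  0.51  2.13  0.15  0.24 -1.85] 0.0 jump 0.36
[ 0.17  0.53  2.13  0.16  0.23 -1.86] 0.0 jump 0.02
[ 0.17  0.55  2.12  0.17  0.21 -1.87] 0.0 jump 0.02
[ 0.18  0.57  2.11  0.17  0.2  -1.87] 0.0 jump 0.02
[ 0.18  0.59  2.11  0.18  0.19 -1.88] 0.0 jump 0.02
[ 0.18  0.61  2.1   0.19  0.18 -1.89] 0.0 jump 0.02
[ 0.18  0.63  2.09  0.2   0.17 -1.9 ] 0.0 jump 0.02
[ 0.18  0.64  2.08  0.21  0.16 -1.91] 0.0 jump 0.02
[ 0.18  0.66  2.08  0.23  0.15 -1.92] 0.0 jump 0.02
```

>>> carry_out(delta_pos=[[0.475,-0.109,0.097],[0.475,-0.109,0.097],[0.475,-0.109,0.097],[0.475,-0.109,0.097],[0.475,-0.109,0.097]], twist=[[0.05,0.009,-0.302],[0.05,0.009,-0.302],[0.05,0.009,-0.302],[0.05,0.009,-0.302],[0.05,0.009,-0.302]], claw=0.33)

```text
t: 13.17
tcp_pos: [0.4807, -0.0931, 0.0723]
tcp_rot: [0.086, 0.506, 0.833, 0.208]
wrist_force: [0.8, 0.4, 0.6]
width: 0.0282
finger_force: 0.0
```

>>> carry_out(delta_pos=[[0.47,0.127,0.104],[0.47,0.127,0.104],[0.47,0.127,0.104],[0.47,0.127,0.104],[0.47,0.127,0.104]], twist=[[0.05,0.009,-0.302],[0.05,0.009,-0.302],[0.05,0.009,-0.302],[0.05,0.009,-0.302],[0.05,0.009,-0.302]])

```text
t: 13.58
tcp_pos: [0.4648, 0.0046, 0.0713]
tcp_rot: [0.107, 0.299, 0.936, 0.153]
wrist_force: [0.6, -1.2, 0.5]
width: 0.0279
finger_force: 0.0
```

>>> carry_out(delta_pos=[[0.357,0.334,0.092],[0.357,0.334,0.092],[0.357,0.334,0.092],[0.357,0.334,0.092],[0.357,0.334,0.092]], twist=[[0.05,0.009,-0.302],[0.05,0.009,-0.302],[0.05,0.009,-0.302],[0.05,0.009,-0.302],[0.05,0.009,-0.302]])

```text
t: 14.0
tcp_pos: [0.4489, 0.1025, 0.07]
tcp_rot: [0.122, 0.074, 0.986, 0.089]
wrist_force: [0.2, -0.6, 0.4]
width: 0.0281
finger_force: 0.0
```

>>> carry_out(delta_pos=[[0.162,0.466,0.064],[0.162,0.466,0.064],[0.162,0.466,0.064],[0.162,0.466,0.064],[0.162,0.466,0.064]], twist=[[0.05,0.009,-0.302],[0.05,0.009,-0.302],[0.05,0.009,-0.302],[0.05,0.009,-0.302],[0.05,0.009,-0.302]])

```text
t: 14.42
tcp_pos: [0.4328, 0.2008, 0.0685]
tcp_rot: [0.13, -0.155, 0.979, 0.021]
wrist_force: [-0.6, -0.6, 0.4]
width: 0.0283
finger_force: 0.0
```

```bash
python3 -c "
from hc import *
w=[grasp(0,.0)];plan(w)
p,r,s=cur();print(np.round(s['q'],2),((p-CH[0])@CH[1]-PG).round(4))"
```

```text
t 14.4167 at [0.4328 0.2008 0.0685] w 0.0283 ff 0.0
0 pos [-0.092, -0.008, 0.307] tw [0.001, 0.001, 0.001] rows 2 -> [0.465 0.21  0.014]
[ 0.17  0.51  2.13  0.15  0.24 -1.86] [0.0003 0.0016 0.0642]
```

>>> carry_out(delta_pos=[[-0.045,-0.005,0.15],[-0.075,-0.005,0.25],[-0.092,-0.005,0.307],[-0.092,-0.005,0.307],[-0.092,-0.005,0.307]], twist=[[0,0,0],[0,0,0],[0,0,0],[0,0,0],[0,0,0]])

```text
t: 14.83
tcp_pos: [0.4645, 0.208, 0.0134]
tcp_rot: [0.128, -0.152, 0.98, 0.021]
wrist_force: [0.7, 0.4, -0.1]
width: 0.028
finger_force: 0.0
```

>>> carry_out(delta_pos=[[0,0,0],[0,0,0],[0,0,0],[0,0,0]], twist=[[0,0,0],[0,0,0],[0,0,0],[0,0,0]], claw=0)

```text
t: 15.17
tcp_pos: [0.4637, 0.2094, 0.0148]
tcp_rot: [0.129, -0.155, 0.979, 0.02]
wrist_force: [-0.9, -1.0, -0.1]
width: 0.0114
finger_force: 29.2
```

>>> carry_out(delta_pos=[[0.015,0,-0.048],[0.044,0,-0.143],[0.095,0,-0.31],[0.095,0,-0.31],[0.095,0,-0.31]], twist=[[0,0,0],[0,0,0],[0,0,0],[0,0,0],[0,0,0]])

```text
t: 15.58
tcp_pos: [0.431, 0.1991, 0.0711]
tcp_rot: [0.131, -0.155, 0.979, 0.02]
wrist_force: [0.5, -0.4, -0.5]
width: 0.0115
finger_force: 29.8
```

```bash
python3 -c "
from hc import *
from station import camera
w=[held(WI,.056,.075),held(WI,.056,.0095)];plan(w)
hc(WI)
for n in('top','side'):
    for b in blobs(n,camera(n),8):
        if b[0]=='green' and b[2][0]>100:print(n,b[1],b[2],b[3][1])"
```

```text
t 15.5833 at [0.431  0.1991 0.0711] w 0.0115 ff 29.8
0 pos [0.052, -0.484, -0.023] tw [-0.05, -0.008, 0.302] rows 4 -> [0.45  0.104 0.073]
0 pos [-0.175, -0.451, -0.059] tw [-0.05, -0.008, 0.302] rows 4 -> [0.47  0.008 0.075]
0 pos [-0.362, -0.315, -0.086] tw [-0.05, -0.008, 0.302] rows 4 -> [ 0.489 -0.088  0.076]
0 pos [-0.465, -0.108, -0.097] tw [-0.05, -0.008, 0.302] rows 4 -> [ 0.509 -0.183  0.078]
1 pos [-0.096, -0.0, 0.313] tw [0.0, 0.0, 0.0] rows 2 -> [ 0.536 -0.185  0.019]
top mid,button,foot [[183.7, 238.9], [179.0, 229.1], [188.4, 248.4]]
side mid,button,foot [[285.0, 235.9], [273.2, 230.2], [296.5, 241.5]]
15.5833 cell in row [-0.0456  0.3716  0.1135] [0.934 0.323 0.153] [ 0.51819101 -0.40950135 -0.48676191]
top 39 [305.1 217.6] (12.369317054748535, 2.9104275703430176)
top 10 [178.3 228.6] (2.2135939598083496, 3.7947328090667725)
side 29 [291.5 240.9] (6.7082037925720215, 4.472135543823242)
```

>>> carry_out(delta_pos=[[0.052,-0.484,-0.023],[0.052,-0.484,-0.023],[0.052,-0.484,-0.023],[0.052,-0.484,-0.023],[0.052,-0.484,-0.023]], twist=[[-0.05,-0.008,0.302],[-0.05,-0.008,0.302],[-0.05,-0.008,0.302],[-0.05,-0.008,0.302],[-0.05,-0.008,0.302]])

```text
t: 16.1
tcp_pos: [0.4518, 0.1012, 0.07]
tcp_rot: [0.121, 0.078, 0.986, 0.089]
wrist_force: [-1.5, 1.1, -0.5]
width: 0.0113
finger_force: 29.8
```

>>> carry_out(delta_pos=[[-0.175,-0.451,-0.059],[-0.175,-0.451,-0.059],[-0.175,-0.451,-0.059],[-0.175,-0.451,-0.059],[-0.175,-0.451,-0.059]], twist=[[-0.05,-0.008,0.302],[-0.05,-0.008,0.302],[-0.05,-0.008,0.302],[-0.05,-0.008,0.302],[-0.05,-0.008,0.302]])

```text
t: 16.52
tcp_pos: [0.47, 0.007, 0.0716]
tcp_rot: [0.105, 0.301, 0.936, 0.153]
wrist_force: [-0.1, -0.2, 0.0]
width: 0.0114
finger_force: 29.8
```

>>> carry_out(delta_pos=[[-0.362,-0.315,-0.086],[-0.362,-0.315,-0.086],[-0.362,-0.315,-0.086],[-0.362,-0.315,-0.086],[-0.362,-0.315,-0.086]], twist=[[-0.05,-0.008,0.302],[-0.05,-0.008,0.302],[-0.05,-0.008,0.302],[-0.05,-0.008,0.302],[-0.05,-0.008,0.302]])

```text
t: 16.93
tcp_pos: [0.4889, -0.0874, 0.0734]
tcp_rot: [0.083, 0.507, 0.832, 0.208]
wrist_force: [-0.1, 0.1, 0.3]
width: 0.0112
finger_force: 29.8
```

>>> carry_out(delta_pos=[[-0.465,-0.108,-0.097],[-0.465,-0.108,-0.097],[-0.465,-0.108,-0.097],[-0.465,-0.108,-0.097],[-0.465,-0.108,-0.097]], twist=[[-0.05,-0.008,0.302],[-0.05,-0.008,0.302],[-0.05,-0.008,0.302],[-0.05,-0.008,0.302],[-0.05,-0.008,0.302]])

```text
t: 17.35
tcp_pos: [0.5081, -0.1816, 0.075]
tcp_rot: [0.056, 0.685, 0.681, 0.25]
wrist_force: [-0.2, 0.7, -0.1]
width: 0.0113
finger_force: 29.8
```

```bash
python3 w.py | cut -c1-160; python3 -c "
from hc import *
plan([held(WI,.056,.0095)]);hc(WI)"
```

```text
top gold 156 [365.9 199.5] [22.4 10.6] 9 box [[354.70001220703125, 202.8000030517578], [356.29998779296875, 192.3000030517578], [378.3999938964844, 195.69999694
top green 61 [370.5 193.3] [14.3  5.4] 9 box [[363.70001220703125, 194.8000030517578], [364.6000061035156, 189.39999389648438], [378.70001220703125, 191.8000030
top green 38 [305.  217.7] [12.4  3.1] 13 box [[298.6000061035156, 217.89999389648438], [299.29998779296875, 214.8000030517578], [311.29998779296875, 217.5], [3
side gold 86 [299.4 147.3] [ 9.7 11.4] 34 box [[292.5, 149.3000030517578], [298.79998779296875, 139.8000030517578], [306.79998779296875, 145.1999969482422], [30
t 17.45 at [ 0.5081 -0.1804  0.0753] w 0.011 ff 29.8
0 pos [-0.107, 0.01, 0.298] tw [-0.004, -0.003, 0.004] rows 2 -> [ 0.536 -0.185  0.019]
top mid,button,foot [[375.5, 194.3], [388.2, 194.9], [362.8, 193.7]]
side mid,button,foot [[297.0, 121.7], [300.2, 117.1], [293.7, 126.5]]
17.45 cell in row [0.0543 0.0025 0.0727] [ 0.008 -1.    -0.005] [ 0.62491982 -0.86136211  0.09605953]
```

>>> carry_out(delta_pos=[[-0.03,0.01,0.1],[-0.06,0.01,0.2],[-0.085,0.01,0.27],[-0.098,0.01,0.298],[-0.098,0.01,0.298]], twist=[[-0.004,-0.003,0.004],[-0.004,-0.003,0.004],[-0.004,-0.003,0.004],[-0.004,-0.003,0.004],[-0.004,-0.003,0.004]])

```text
t: 17.87
tcp_pos: [0.5368, -0.1844, 0.0186]
tcp_rot: [0.059, 0.688, 0.679, 0.251]
wrist_force: [-0.6, 0.7, 0.0]
width: 0.0114
finger_force: 29.8
```

```bash
python3 w.py | cut -c1-160; python3 -c "
from hc import *
plan([held(WI,.056,.0095)]);hc(WI)
o,R=WI
print(proj('top',[o+R@[.056,y,.0095] for y in(.025,0,-.025)]).round(1).tolist())"
```

```text
top gold 187 [367. 199.] [23.  11.2] 5 box [[354.79998779296875, 203.6999969482422], [355.70001220703125, 192.60000610351562], [378.6000061035156, 194.5], [377.
top green 53 [364.9 180.1] [14.  5.] 13 box [[358.29998779296875, 181.0], [359.3999938964844, 176.10000610351562], [373.1000061035156, 179.10000610351562], [372
top green 40 [304.7 217.4] [12.4  2.9] 14 box [[298.3999938964844, 217.39999389648438], [299.1000061035156, 214.5], [311.1000061035156, 217.5], [310.39999389648
side gold 88 [299.4 147.4] [ 9.7 11.4] 34 box [[292.5, 149.3000030517578], [298.79998779296875, 139.8000030517578], [306.79998779296875, 145.1999969482422], [30
t 17.9667 at [ 0.5367 -0.1851  0.0199] w 0.0113 ff 29.8
0 pos [-0.002, -0.005, 0.003] tw [0.001, 0.001, -0.002] rows 1 -> [ 0.536 -0.185  0.019]
top mid,button,foot [[370.2, 181.0], [382.1, 181.7], [358.3, 180.2]]
side mid,button,foot [[285.1, 137.5], [288.5, 132.9], [281.6, 142.3]]
17.9667 cell in row [0.0569 0.0002 0.0103] [-0.004 -1.     0.001] [ 0.10651244 -0.28654034 -0.063486  ]
[[358.3, 180.5], [370.2, 181.2], [382.1, 181.9]]
```

>>> carry_out(delta_pos=[[0,0,0],[0,0,0],[0,0,0],[0,0,0]], twist=[[0,0,0],[0,0,0],[0,0,0],[0,0,0]], claw=0.3)

```text
t: 18.3
tcp_pos: [0.5368, -0.1866, 0.0203]
tcp_rot: [0.061, 0.689, 0.677, 0.251]
wrist_force: [-1.0, 0.2, 0.2]
width: 0.0258
finger_force: 0.1
```

>>> carry_out(delta_pos=[[0.015,0,-0.05],[0.03,0,-0.1],[0.06,0,-0.2],[0.088,0,-0.287],[0.088,0,-0.287]], twist=[[0,0,0],[0,0,0],[0,0,0],[0,0,0],[0,0,0]])

```text
t: 18.72
tcp_pos: [0.5109, -0.1844, 0.0771]
tcp_rot: [0.062, 0.689, 0.677, 0.251]
wrist_force: [-0.3, 0.8, -0.0]
width: 0.0254
finger_force: 0.0
```

```bash
cat > map.py <<'E'
from station import camera
import cv2,sys
x0,x1,y0,y1=map(int,sys.argv[1:5])
t=camera('top');a=cv2.cvtColor(t,cv2.COLOR_RGB2HSV)[y0:y1,x0:x1]
for r in a:print(''.join('#' if (18<=h<=34 and S>110) else ('G' if 45<=h<=90 and S>90 else ('o' if (5<=h<=25 and S>25 and v>165) else '.')) for h,S,v in r))
E
python3 map.py 350 390 175 207; python3 w.py|cut -c1-80; python3 -c "
from hc import *
plan([held(WI,.085,.05),held(WI,.085,.007),held(WI,.051,.007)]);hc(WI)"
```

```text
........................................
........................................
........................................
........................................
........................................
........................................
........................................
........................................
........................................
........................................
........................................
........................................
........................................
.........GGGGGGGG..G....................
.........GGGGGGGGGGGGGGG..ooo...........
........GGGGGGGGGGGGGGGGG.ooo...........
.........GGGGGGGGGGGGGGG..oooo..........
..........GGGGGGGGGGGGGG..oooo..........
.......#########.####.....ooo...........
.......#################..o.............
.......#################.oooo...........
.......#################.oooo...........
.......#################ooooo...........
.......#################ooooo...........
......##....############.....#..........
......#.ooo..############...............
.....##ooooo.#############........
[... 378 characters left out ...]
green 38 [305.2 217.6] [12.4  2.9] 14 box [[298.6000061035156, 217.399993896
side gold 88 [299.3 147.4] [10.  11.4] 34 box [[292.20001220703125, 149.19999694
t 18.8667 at [ 0.5116 -0.1847  0.0746] w 0.0257 ff 0.0
0 pos [-0.022, 0.138, 0.1] tw [0.003, 0.002, -0.004] rows 1 -> [ 0.545 -0.186  0.068]
1 pos [-0.063, -0.0, 0.206] tw [0.0, 0.0, 0.0] rows 2 -> [ 0.563 -0.187  0.029]
2 pos [0.0, -0.17, 0.0] tw [0.0, 0.0, 0.0] rows 1 -> [ 0.533 -0.185  0.014]
top mid,button,foot [[377.4, 192.6], [390.0, 193.4], [364.7, 191.8]]
side mid,button,foot [[296.1, 121.0], [299.5, 116.4], [292.7, 125.7]]
18.8667 cell in row [ 0.0573 -0.0013  0.0704] [-0.007 -1.     0.004] [-0.10257631 -0.430519    0.84179793]
```

```bash
cat >> hc.py <<'E'
PGa=PG+[0,0,-.00025]
def ga(up=0):return grasp(-.044,up,-.00275,-.002)
E
python3 -c "
from hc import *
w=[ga(.065),ga()];plan(w);check(w)
print();check([held(NA,.042,.075,PG=PGa),held(NA,.042,.009,PG=PGa)],ga(.065))"
```

```text
t 18.8667 at [ 0.5116 -0.1847  0.0746] w 0.0257 ff 0.0
0 pos [0.412, -0.112, 0.083] tw [0.05, 0.009, -0.303] rows 4 -> [ 0.495 -0.099  0.072]
0 pos [0.415, 0.095, 0.09] tw [0.05, 0.009, -0.303] rows 4 -> [ 0.478 -0.014  0.07 ]
0 pos [0.323, 0.281, 0.08] tw [0.05, 0.009, -0.303] rows 4 -> [0.461 0.071 0.068]
0 pos [0.156, 0.402, 0.056] tw [0.05, 0.009, -0.303] rows 4 -> [0.445 0.157 0.066]
1 pos [-0.095, -0.0, 0.311] tw [-0.0, -0.0, 0.0] rows 2 -> [0.478 0.167 0.011]
[-0.8   0.59  2.03  0.91  0.63 -1.81] 0.0 jump 0.18
[-0.72  0.57  2.07  0.9   0.58 -1.98] 0.0 jump 0.17
[-0.62  0.55  2.11  0.89  0.52 -2.13] 0.0 jump 0.15
[-0.51  0.54  2.14  0.87  0.46 -2.25] 0.0 jump 0.12
[-0.38  0.53  2.16  0.83  0.39 -2.33] 0.0 jump 0.13
[-0.24  0.52  2.17  0.74  0.32 -2.35] 0.0 jump 0.14
[-0.1   0.51  2.16  0.57  0.27 -2.28] 0.0 jump 0.17
[ 0.05  0.52  2.15  0.29  0.23 -2.1 ] 0.0 jump 0.28
[ 0.06  0.54  2.14  0.3   0.22 -2.11] 0.0 jump 0.02
[ 0.06  0.56  2.13  0.32  0.21 -2.13] 0.0 jump 0.02
[ 0.06  0.58  2.13  0.33  0.19 -2.14] 0.0 jump 0.02
[ 0.07  0.59  2.12  0.35  0.18 -2.16] 0.0 jump 0.02
[ 0.0
[... 333 characters left out ...]
 0.29 -2.37] 0.0 jump 0.2
[-0.35  0.53  2.24  1.19  0.33 -2.37] 0.0 jump 0.16
[-0.45  0.54  2.26  1.31  0.37 -2.32] 0.0 jump 0.12
[-0.53  0.55  2.27  1.41  0.4  -2.24] 0.0 jump 0.1
[-0.61  0.57  2.28  1.49  0.43 -2.14] 0.0 jump 0.11
[-0.67  0.58  2.29  1.55  0.46 -2.01] 0.0 jump 0.13
[-0.67  0.6   2.29  1.6   0.45 -2.05] 0.0 jump 0.04
[-0.66  0.62  2.28  1.64  0.45 -2.09] 0.0 jump 0.04
[-0.66  0.65  2.28  1.68  0.45 -2.13] 0.0 jump 0.04
[-0.65  0.67  2.27  1.72  0.46 -2.17] 0.0 jump 0.04
[-0.65  0.69  2.26  1.75  0.46 -2.21] 0.0 jump 0.04
[-0.65  0.71  2.26  1.79  0.46 -2.24] 0.0 jump 0.03
[-0.64  0.73  2.25  1.82  0.46 -2.27] 0.0 jump 0.03
[-0.64  0.75  2.24  1.85  0.46 -2.3 ] 0.0 jump 0.03
```

>>> carry_out(delta_pos=[[0.412,-0.112,0.083],[0.412,-0.112,0.083],[0.412,-0.112,0.083],[0.412,-0.112,0.083],[0.412,-0.112,0.083]], twist=[[0.05,0.009,-0.303],[0.05,0.009,-0.303],[0.05,0.009,-0.303],[0.05,0.009,-0.303],[0.05,0.009,-0.303]], claw=0.3)

```text
t: 19.28
tcp_pos: [0.4952, -0.0979, 0.0716]
tcp_rot: [0.086, 0.509, 0.831, 0.208]
wrist_force: [1.0, -0.9, 0.4]
width: 0.0256
finger_force: 0.0
```

>>> carry_out(delta_pos=[[0.415,0.095,0.09],[0.415,0.095,0.09],[0.415,0.095,0.09],[0.415,0.095,0.09],[0.415,0.095,0.09]], twist=[[0.05,0.009,-0.303],[0.05,0.009,-0.303],[0.05,0.009,-0.303],[0.05,0.009,-0.303],[0.05,0.009,-0.303]])

```text
t: 19.7
tcp_pos: [0.4785, -0.0127, 0.0696]
tcp_rot: [0.108, 0.301, 0.935, 0.153]
wrist_force: [-0.2, -0.4, 0.1]
width: 0.0256
finger_force: 0.0
```

>>> carry_out(delta_pos=[[0.323,0.281,0.08],[0.323,0.281,0.08],[0.323,0.281,0.08],[0.323,0.281,0.08],[0.323,0.281,0.08]], twist=[[0.05,0.009,-0.303],[0.05,0.009,-0.303],[0.05,0.009,-0.303],[0.05,0.009,-0.303],[0.05,0.009,-0.303]])

```text
t: 20.12
tcp_pos: [0.4617, 0.0726, 0.0674]
tcp_rot: [0.122, 0.076, 0.986, 0.089]
wrist_force: [0.2, -1.3, -0.2]
width: 0.0254
finger_force: 0.0
```

>>> carry_out(delta_pos=[[0.156,0.402,0.056],[0.156,0.402,0.056],[0.156,0.402,0.056],[0.156,0.402,0.056],[0.156,0.402,0.056]], twist=[[0.05,0.009,-0.303],[0.05,0.009,-0.303],[0.05,0.009,-0.303],[0.05,0.009,-0.303],[0.05,0.009,-0.303]])

```text
t: 20.53
tcp_pos: [0.4447, 0.1578, 0.0652]
tcp_rot: [0.13, -0.154, 0.979, 0.02]
wrist_force: [0.0, 0.1, 0.4]
width: 0.0253
finger_force: 0.0
```

```bash
python3 -c "
from hc import *
plan([ga()])"; python3 map.py 350 390 186 207
```

```text
t 20.5333 at [0.4447 0.1578 0.0652] w 0.0253 ff 0.0
0 pos [-0.094, -0.005, 0.307] tw [0.0, 0.001, -0.0] rows 2 -> [0.478 0.167 0.011]
........................................
........................................
........GGGGGGGGGG......................
........GGGGGGGGGGGGGGGG...oo...........
........GGGGGGGGGGGGGGGG..ooo...........
........GGGGGGGGGGGGGGGG..oooo..........
........#.GGGGGGGGGGGGGG..oooo..........
.......##########..........oo...........
.......#################................
.......#################..oo............
.......#################.oooo...........
.......#################.oooo...........
.......#################.oooo...........
......##....############................
......#.o....############...............
.....##.oooo.################...........
.....##.oooo.################...........
.....##.oooo.################...........
............#################...........
...................#########............
........................................
```

>>> carry_out(delta_pos=[[-0.045,-0.003,0.15],[-0.075,-0.003,0.25],[-0.094,-0.003,0.307],[-0.094,-0.003,0.307],[-0.094,-0.003,0.307]], twist=[[0,0,0],[0,0,0],[0,0,0],[0,0,0],[0,0,0]])

```text
t: 21.0
tcp_pos: [0.4773, 0.1657, 0.0103]
tcp_rot: [0.129, -0.151, 0.98, 0.02]
wrist_force: [-0.1, -0.1, 0.6]
width: 0.0255
finger_force: 0.0
```

>>> carry_out(delta_pos=[[0,0,0],[0,0,0],[0,0,0],[0,0,0]], twist=[[0,0,0],[0,0,0],[0,0,0],[0,0,0]], claw=0)

```text
t: 21.33
tcp_pos: [0.4768, 0.1669, 0.0117]
tcp_rot: [0.13, -0.154, 0.979, 0.02]
wrist_force: [-1.4, -1.4, 0.7]
width: 0.0075
finger_force: 29.3
```

>>> carry_out(delta_pos=[[0.015,0,-0.048],[0.044,0,-0.143],[0.095,0,-0.31],[0.095,0,-0.31],[0.095,0,-0.31]], twist=[[0,0,0],[0,0,0],[0,0,0],[0,0,0],[0,0,0]])

```text
t: 21.75
tcp_pos: [0.4445, 0.1566, 0.0676]
tcp_rot: [0.132, -0.155, 0.979, 0.02]
wrist_force: [0.2, 0.1, -0.5]
width: 0.0076
finger_force: 30.1
```

```bash
python3 -c "
from hc import *
from station import camera
plan([held(NA,.042,.075,PG=PGa),held(NA,.042,.009,PG=PGa)])
hc(NA,PGa,.02225)
for n in('top','side'):
    for b in blobs(n,camera(n),6):
        if b[0]=='gold' and (180<b[2][0]<340) and b[2][1]>180:print(n,b[1],b[2],b[3][1])"
```

```text
t 21.75 at [0.4445 0.1566 0.0676] w 0.0076 ff 30.1
0 pos [0.047, -0.251, -0.018] tw [-0.046, -0.017, 0.323] rows 5 -> [0.451 0.106 0.069]
0 pos [-0.082, -0.24, -0.036] tw [-0.046, -0.017, 0.323] rows 5 -> [0.457 0.055 0.07 ]
0 pos [-0.188, -0.167, -0.047] tw [-0.046, -0.017, 0.323] rows 5 -> [0.463 0.004 0.071]
0 pos [-0.246, -0.051, -0.049] tw [-0.046, -0.017, 0.323] rows 5 -> [ 0.469 -0.047  0.072]
1 pos [-0.096, -0.0, 0.316] tw [-0.0, -0.0, 0.0] rows 2 -> [ 0.496 -0.053  0.012]
top mid,button,foot [[205.4, 231.6], [201.5, 222.8], [209.2, 240.1]]
side mid,button,foot [[284.4, 219.3], [274.4, 214.3], [294.1, 224.2]]
21.75 cell in row [-0.022   0.188   0.0989] [0.886 0.429 0.176] [ 0.18933936  0.11934822 -0.48895085]
top 24 [201.5 224.4] (8.0, 3.0)
side 6 [182.8 188.2] (0.8944271206855774, 4.4721360206604)
side 12 [274.2 215.5] (3.0, 3.0)
side 33 [289.6 223.5] (7.602630138397217, 4.472135543823242)
```

>>> carry_out(delta_pos=[[0.047,-0.251,-0.018],[0.047,-0.251,-0.018],[0.047,-0.251,-0.018],[0.047,-0.251,-0.018],[0.047,-0.251,-0.018]], twist=[[-0.046,-0.017,0.323],[-0.046,-0.017,0.323],[-0.046,-0.017,0.323],[-0.046,-0.017,0.323],[-0.046,-0.017,0.323]])

```text
t: 22.27
tcp_pos: [0.4509, 0.1048, 0.0659]
tcp_rot: [0.127, 0.095, 0.983, 0.089]
wrist_force: [-0.4, 0.2, -0.2]
width: 0.0079
finger_force: 30.1
```

>>> carry_out(delta_pos=[[-0.082,-0.24,-0.036],[-0.082,-0.24,-0.036],[-0.082,-0.24,-0.036],[-0.082,-0.24,-0.036],[-0.082,-0.24,-0.036]], twist=[[-0.046,-0.017,0.323],[-0.046,-0.017,0.323],[-0.046,-0.017,0.323],[-0.046,-0.017,0.323],[-0.046,-0.017,0.323]])

```text
t: 22.68
tcp_pos: [0.4564, 0.054, 0.0669]
tcp_rot: [0.117, 0.335, 0.923, 0.152]
wrist_force: [-0.5, 1.0, -0.0]
width: 0.0079
finger_force: 30.1
```

>>> carry_out(delta_pos=[[-0.188,-0.167,-0.047],[-0.188,-0.167,-0.047],[-0.188,-0.167,-0.047],[-0.188,-0.167,-0.047],[-0.188,-0.167,-0.047]], twist=[[-0.046,-0.017,0.323],[-0.046,-0.017,0.323],[-0.046,-0.017,0.323],[-0.046,-0.017,0.323],[-0.046,-0.017,0.323]])

```text
t: 23.1
tcp_pos: [0.4619, 0.0039, 0.0683]
tcp_rot: [0.099, 0.552, 0.802, 0.205]
wrist_force: [-0.5, -0.3, -0.3]
width: 0.008
finger_force: 30.1
```

>>> carry_out(delta_pos=[[-0.246,-0.051,-0.049],[-0.246,-0.051,-0.049],[-0.246,-0.051,-0.049],[-0.246,-0.051,-0.049],[-0.246,-0.051,-0.049]], twist=[[-0.046,-0.017,0.323],[-0.046,-0.017,0.323],[-0.046,-0.017,0.323],[-0.046,-0.017,0.323],[-0.046,-0.017,0.323]])

```text
t: 23.52
tcp_pos: [0.4678, -0.0464, 0.0697]
tcp_rot: [0.074, 0.733, 0.63, 0.245]
wrist_force: [-0.2, 0.2, -0.8]
width: 0.0071
finger_force: 30.0
```

```bash
python3 -c "
from hc import *
plan([held(NA,.042,.009,PG=PGa)])
hc(NA,PGa,.02225)
o,R=NA;print('stock',proj('top',[o+R@[.005,y,.005] for y in(.022,0,-.022)]).round(1).tolist())"; python3 map.py 290 335 190 225
```

```text
t 23.5167 at [ 0.4678 -0.0464  0.0697] w 0.0071 ff 30.0
0 pos [-0.095, 0.011, 0.307] tw [-0.004, -0.0, 0.0] rows 2 -> [ 0.496 -0.053  0.012]
top mid,button,foot [[306.2, 216.7], [317.4, 218.9], [295.1, 214.5]]
side mid,button,foot [[298.7, 156.6], [303.3, 151.8], [294.1, 161.6]]
23.5167 cell in row [0.0404 0.0003 0.0732] [ 0.002 -1.    -0.001] [-0.20343771  0.19027148 -0.81067367]
stock [[292.0, 214.9], [302.1, 216.9], [312.3, 218.9]]
.............................................
.............................................
.............................................
.............................................
.............................................
.............................................
.............................................
.............................................
.............................................
.............................................
.............................................
.............................................
.............................................
.............................................
.................
[... 248 characters left out ...]
..........
.............................................
.............................................
.......##....................................
......#######................................
.....##########..............................
.....##########..............................
......#########..............................
........########.............................
.............###.............................
.............................................
.............................................
.............................................
.............................................
.............................................
.............................................
```

>>> carry_out(delta_pos=[[-0.03,0.011,0.1],[-0.06,0.011,0.2],[-0.085,0.011,0.27],[-0.095,0.011,0.307],[-0.095,0.011,0.307]], twist=[[-0.004,0,0],[-0.004,0,0],[-0.004,0,0],[-0.004,0,0],[-0.004,0,0]])

```text
t: 23.98
tcp_pos: [0.4974, -0.053, 0.0114]
tcp_rot: [0.077, 0.731, 0.631, 0.247]
wrist_force: [-0.5, 0.3, 0.2]
width: 0.0076
finger_force: 30.0
```

```bash
python3 -c "
from hc import *
plan([held(NA,.042,.009,PG=PGa)])
hc(NA,PGa,.02225)
o,R=NA;print('model',proj('top',[o+R@[.042,y,.009] for y in(.022,0,-.022)]).round(1).tolist())"; python3 map.py 285 325 195 223
```

```text
t 23.9833 at [ 0.4974 -0.053   0.0114] w 0.0076 ff 30.0
0 pos [0.001, -0.006, -0.007] tw [0.0, -0.001, 0.003] rows 1 -> [ 0.496 -0.053  0.012]
top mid,button,foot [[306.0, 201.5], [316.5, 203.5], [295.5, 199.4]]
side mid,button,foot [[285.1, 172.9], [289.6, 168.0], [280.5, 177.8]]
23.9833 cell in row [0.0431 0.0002 0.0076] [ 0.005 -1.    -0.001] [-0.50508199  0.28887148  0.24308852]
model [[295.7, 200.2], [306.0, 202.2], [316.3, 204.3]]
........................................
........................................
.............#..........................
............######......................
............########....................
............########....................
..............######....................
..................###...................
........................................
........................................
........................................
........................................
........................................
........................................
........................................
........................................
........................................
........................................
........................................
..........oo............................
.........ooo............................
.........oooo.GGGGGG....................
..........oo..GGGGGGGGG.................
................GGGGGGGG................
....................GGGG................
........................................
........................................
........................................
```

>>> carry_out(delta_pos=[[0,0,0],[0,0,0],[0,0,0],[0,0,0]], twist=[[0,0,0],[0,0,0],[0,0,0],[0,0,0]], claw=0.27)

```text
t: 24.37
tcp_pos: [0.4965, -0.0533, 0.0136]
tcp_rot: [0.078, 0.733, 0.629, 0.247]
wrist_force: [0.2, 0.6, -0.4]
width: 0.023
finger_force: 0.0
```

>>> carry_out(delta_pos=[[0.015,0,-0.05],[0.03,0,-0.1],[0.06,0,-0.2],[0.095,0,-0.31],[0.095,0,-0.31]], twist=[[0,0,0],[0,0,0],[0,0,0],[0,0,0],[0,0,0]])

```text
t: 24.78
tcp_pos: [0.4683, -0.0462, 0.0742]
tcp_rot: [0.079, 0.732, 0.629, 0.247]
wrist_force: [0.4, -0.4, 0.3]
width: 0.0226
finger_force: 0.0
```

```bash
python3 map.py 285 325 195 225;python3 -c "
from hc import *
from station import camera
o,R=NA;print('model',proj('top',[o+R@[.016,y,.005] for y in(.022,0,-.022)]).round(1).tolist(),proj('side',[o+R@[.016,y,.005] for y in(.022,0,-.022)]).round(1).tolist())
for b in blobs('side',camera('side'),6):
    if 240<b[2][0]<340 and 100<b[2][1]<215:print(b[0],b[1],b[2],b[3][1])
hc(NA,PGa)"
```

```text
........................................
........................................
........................................
........................................
........................................
........................................
........................................
........................................
........................................
........................................
........................................
........................................
........................................
........................................
.........############...................
.........#############..................
.........############...................
.........############...................
.........#####..........................
........................................
..........oo...G........................
..........oo..GGGGGG....................
..............GGGGGGGGG.................
................GGGGGGGG................
....................GGGGG...............
.......................GG...............
........................................
........................................
........................................
........................................
model [[293.1, 210.3], [303.3, 212.3], [313.4, 214.4]] [[289.1, 185.9], [293.6, 180.9], [297.9, 176.0]]
gold 46 [301.7 148.1] (5.314796447753906, 11.388850212097168)
gold 34 [292.5 181.4] (3.130495071411133, 9.838699340820312)
top mid,button,foot [[307.0, 215.7], [319.6, 218.3], [294.4, 213.2]]
side mid,button,foot [[298.2, 155.1], [303.3, 149.7], [292.8, 160.7]]
24.8833 cell in row [ 0.0435 -0.0005  0.0749] [-0.    -1.     0.001] [ 0.74596567 -0.16210462  0.46879895]
```

```bash
python3 map.py 290 312 207 222;python3 -c "
from hc import *
w=[held(NA,.06,.05,dy=-.006),held(NA,.06,.0075,dy=-.006),held(NA,.029,.0075,dy=-.006)]
plan(w);check(w)" | cut -c1-110
```

```text
......................
......................
....#############.....
....#############.....
....#############.....
....#############.....
....#####.............
......................
.....oo...G...........
.....oo..GGGGGG.......
.........GGGGGGGGGGG..
...........GGGGGGGGGG.
...............GGGGGG.
.................GGGG.
...................GG.
t 24.9333 at [ 0.4701 -0.0478  0.072 ] w 0.0229 ff 0.0
0 pos [-0.061, 0.082, 0.107] tw [0.002, 0.001, 0.0] rows 1 -> [ 0.493 -0.059  0.057]
1 pos [-0.062, -0.0, 0.203] tw [0.0, 0.0, 0.0] rows 2 -> [ 0.511 -0.062  0.019]
2 pos [0.0, -0.155, 0.0] tw [0.0, 0.0, 0.0] rows 1 -> [ 0.483 -0.056  0.006]
[-0.67  0.58  2.28  1.56  0.46 -2.01] 0.0 jump 0.01
[-0.67  0.59  2.27  1.56  0.45 -2.01] 0.0 jump 0.01
[-0.67  0.6   2.27  1.55  0.45 -2.  ] 0.0 jump 0.01
[-0.66  0.6   2.26  1.55  0.45 -1.99] 0.0 jump 0.01
[-0.66  0.61  2.25  1.55  0.45 -1.99] 0.0 jump 0.01
[-0.66  0.61  2.24  1.54  0.45 -1.98] 0.0 jump 0.01
[-0.66  0.62  2.24  1.54  0.45 -1.98] 0.0 jump 0.01
[-0.65  0.62  2.23  1.53  0.45 -1.97] 0.0 jump 0.01
[-0.65  0.64  2.22  1.56  0.45 -1.99] 0.0 jump 0.02
[-0.65  0.65  2.22  1.58  0.45 -2.02] 0.0 jump 0.02
[-0.65  0.66  2.22  1.61  0.45 -2.04] 0.0 jump 0.02
[-0.64  0.68  2.21  1.63  0.45 -2.06] 0.0 jump 0.02
[-0.64  0.69  2.21  1.65  0.45 -2.08] 0.0 jump 0.02
[-0.64  0.7   2.2   1.67  0.45 -2.1 ] 0.0 jump 0.02
[-0.64  0.72  2.2   1.69  0.45 -2.12] 0.0 jump 0.02
[-0.63  0.73  2.2   1.71  0.45 -2.14] 0.0 jump 0.02
[-0.64  0.73  2.2   1.74  0.45 -2.18] 0.0 jump 0.03
[-0.64  0.74  2.21  1.76  0.46 -2.21] 0.0 jump 0.03
[-0.65  0.75  2.22  1.79  0.46 -2.24] 0.0 jump 0.03
[-0.65  0.75  2.23  1.81  0.46 -2.27] 0.0 jump 0.03
[-0.65  0.76  2.24  1.84  0.47 -2.31] 0.0 jump 0.03
[-0.66  0.76  2.25  1.86  0.47 -2.34] 0.0 jump 0.03
[-0.66  0.77  2.26  1.89  0.48 -2.37] 0.0 jump 0.03
[-0.67  0.78  2.27  1.91  0.48 -2.41] 0.0 jump 0.03
```

The AAA cell lies about 12° skewed with its right end up the ramp, and it is at rest. I'll use the same nudge that worked before.

>>> carry_out(delta_pos=[[-0.061,0.082,0.107],[-0.061,0.082,0.107],[-0.1,0.082,0.23],[-0.123,0.082,0.31],[-0.123,0.082,0.31]], twist=[[0.002,0,0],[0.002,0,0],[0.002,0,0],[0.002,0,0],[0.002,0,0]], claw=0)

```text
t: 25.35
tcp_pos: [0.5111, -0.0614, 0.0157]
tcp_rot: [0.075, 0.733, 0.629, 0.246]
wrist_force: [-0.6, 0.2, -0.4]
width: 0.0003
finger_force: 0.0
```

>>> carry_out(delta_pos=[[0,-0.05,0],[0,-0.09,0],[0,-0.12,0],[0,-0.14,0],[0,-0.15,0]], twist=[[0,0,0],[0,0,0],[0,0,0],[0,0,0],[0,0,0]])

```text
t: 25.77
tcp_pos: [0.4831, -0.0558, 0.0055]
tcp_rot: [0.076, 0.734, 0.629, 0.246]
wrist_force: [0.2, 0.5, 1.7]
width: -0.0001
finger_force: 0.4
```

```bash
python3 map.py 288 316 205 222;python3 -c "
from hc import *
hc(NA)"
```

```text
............................
............................
............................
............................
......####..................
......###########...........
......###########...........
......###########...........
......###########...........
.........#.#................
.......ooo.GG...............
......ooo..GGGGGGG..........
.......oo..GGGGGGGG.........
.............GGGGGGG........
.................GGG........
............................
............................
top mid,button,foot [[307.2, 208.1], [318.8, 210.5], [295.5, 205.8]]
side mid,button,foot [[291.0, 175.5], [296.0, 170.1], [285.9, 181.2]]
25.8167 cell in row [ 0.0286 -0.0055  0.0076] [-0. -1. -0.] [-1.34882501 -0.05605413  0.0705182 ]
```

>>> carry_out(delta_pos=[[0,-0.005,0],[0,-0.01,0],[0,-0.014,0],[0,-0.014,0]], twist=[[0,0,0],[0,0,0],[0,0,0],[0,0,0]])

```text
t: 26.15
tcp_pos: [0.4819, -0.0556, 0.0049]
tcp_rot: [0.077, 0.733, 0.629, 0.246]
wrist_force: [0.7, -0.1, 1.7]
width: -0.0004
finger_force: 1.2
```

>>> carry_out(delta_pos=[[0,0.03,0],[0.03,0.04,-0.1],[0.06,0.04,-0.2],[0.12,0.04,-0.4],[0.12,0.04,-0.4]], twist=[[0,0,0],[0,0,0],[0,0,0],[0,0,0],[0,0,0]])

```text
t: 26.57
tcp_pos: [0.4524, -0.0487, 0.0861]
tcp_rot: [0.077, 0.733, 0.63, 0.246]
wrist_force: [-0.4, 0.5, 0.4]
width: -0.0
finger_force: 0.0
```

>>> carry_out(delta_pos=[[0.15,0,-0.4],[0.15,0,-0.4],[0.15,0,-0.4],[0.15,0,-0.4]], twist=[[0,0,0],[0,0,0],[0,0,0],[0,0,0]])

```text
t: 26.9
tcp_pos: [0.4191, -0.036, 0.1636]
tcp_rot: [0.079, 0.732, 0.63, 0.246]
wrist_force: [-0.3, -0.1, 0.6]
width: -0.0
finger_force: 0.0
```

```bash
python3 map.py 286 318 205 224; python3 map.py 350 386 184 207;python3 w.py|grep side|cut -c1-80
```

```text
................................
................................
................................
................................
........##......................
........########.#..............
.......##############...........
.......################oo.#.....
........##############ooo##.....
........#..###########.oo##.....
.........oo.#GG..##.##...#......
.........oo..GGGGGGGG...........
.............GGGGGGGGGGGG.......
..............GGGGGGGGGGGG......
...................GGGGGGG......
......................GGG.......
................................
................................
................................
....................................
....................................
....................................
....................................
.........GGGGGGG...G................
........GGGGGGGGGGGGGGGG..ooo.......
........GGGGGGGGGGGGGGGG..ooo.......
.........GGGGGGGGGGGGGGG..oooo......
..........GGGGGGGGGGGGGG..oooo......
.......##########.........ooo.......
.......#################............
.......#################.oooo.......
.......#################.oooo.......
.......#################.oooo.......
.......#################ooooo.......
.......#....############.ooo........
......#.ooo..###########............
......#ooooo.################.......
.....##.oooo.################.......
.....##ooooo.################.......
........ooo.#################.......
....................#########.......
....................................
side gold 87 [299.3 147.4] [10.  11.4] 34 box [[292.20001220703125, 149.19999694
side gold 33 [293.5 182.1] [3.1 9.4] 39 box [[289.3999938964844, 184.69999694824
```

```bash
python3 -c "
from hc import *
acc=[]
from station import camera
o,R=NA
for k in range(5):
    t=camera('top');h=cv2.cvtColor(t,cv2.COLOR_RGB2HSV)
    m=(cv2.inRange(h,(5,60,90),(34,255,255))>0);m2=np.zeros_like(m);m2[205:222,288:318]=m[205:222,288:318]
    ys,xs=np.nonzero(m2);# drop stock cap: below the line
    d=ys-(211.7+(xs-294)*.12);k2=abs(d)<3.2;P=plane('top',np.c_[xs[k2],ys[k2]],.025)
    q=(P-o)@R;  # row coords
    c=np.polyfit(q[:,1],q[:,0],1);acc.append([c[0],q[:,0].mean(),(q[:,1].min()+q[:,1].max())/2,np.ptp(q[:,1])])
print(np.mean(acc,0).round(4),np.std(acc,0).round(4))
print('green AA etc')
from station import telemetry;print(telemetry.get_state()['t'],telemetry.get_state()['tcp_pos'])"
```

```text
[-0.0673  0.0153  0.0007  0.0437] [0.0036 0.     0.0001 0.0002]
green AA etc
27.35 [ 0.42009604 -0.03666061  0.16012563]
```

```bash
python3 -c "
from hc import *
from station import camera
t=np.mean([camera('top').astype(float) for _ in range(10)],0);s=np.mean([camera('side').astype(float) for _ in range(4)],0)
np.save('pics/ta.npy',t);np.save('pics/sa.npy',s)
# yellowness = min(r,g)-b, greenness = g-max(r,b)
Y=t[...,0]-t[...,2];print('yellow');print(Y[206:222,291:316].round(0).astype(int))
Gn=t[...,1]-t[...,0];print('green');print(Gn[210:222,291:316].round(0).astype(int))
"
```

```text
yellow
[[  2   2   3   1   2   1   2   1   2   2   1   2   3   2   2   3   2   2
    2   2   3   3   2   1   2]
 [  3   2   4   4   4   4   2   1   1   2   2   2   2   2   2   2   2   2
    2   3   2   2   2   1   2]
 [  3   5  14  20  18  14  10   8   6   5   4   2   2   2   1   1   2   2
    2   2   2   2   1   3   2]
 [  3  12  33  50  49  43  37  30  26  22  17  14  12   9   6   5   4   5
    3   3   2   2   2   2   1]
 [  3  17  47  74  78  75  70  65  61  56  50  43  39  33  28  24  23  22
   22  20  15   8   4   3   2]
 [  3  17  48  76  83  84  83  82  81  80  77  74  73  68  61  58  52  51
   52  49  44  32  15   4   1]
 [  2  15  41  69  75  76  77  80  80  83  83  84  85  84  82  77  70  68
   67  67  65  57  32   9   2]
 [  1   8  32  53  61  64  63  65  70  74  75  76  78  81  79  79  72  69
   69  69  72  70  43  12   3]
 [ -1   3  30  54  62  63  58  48  43  46  49  52  59  63  67  68  66  66
   67  67  69  66  39  10   4]
 [ -3   7  39  61  68  68  62  42  17   7  14  21  27  35  38  42  46  52
   56  59  58  47  22   5   3]
 [ -1  11  43  64  69  69  63  41   5 -12 -
[... 1154 characters left out ...]
17  22  16   9   6   1  -2  -8 -12 -18
  -20 -21 -18 -12  -4   2   3]
 [ 10  11  -8 -20 -23 -23 -20  -4  28  42  41  34  32  26  21  13   4  -3
   -8  -9  -7  -4   0   2   3]
 [  5   7  -7 -20 -22 -22 -17  -1  28  43  45  43  44  46  45  35  31  23
   18  13  12   8   3   2   2]
 [  3   4  -2 -10 -15 -14  -9   5  17  22  27  32  39  40  44  45  47  44
   44  39  27  12   4   3   2]
 [  3   2   2   2  -1  -1   1   3   5   6   8  10  14  18  23  32  36  40
   44  42  28  12   2   2   3]
 [  3   2   2   3   3   3   2   2   2   2   3   3   3   5   7  11  16  23
   27  29  21   7   2   2   3]
 [  2   2   3   3   3   3   3   3   2   3   2   2   2   2   2   3   4   6
    7  10   7   3   2   3   3]]
```

```bash
python3 -c "
from station import robot;print(robot.close_job())"
```

```text
the job is handed in; nothing more can be done
None
```

I stored all three cells and handed the job in at about 28 s of robot time. Both AA cells are in the wider magazine and the AAA cell is in the narrower one, each behind its stock cell; in the last images the AAA cell was about 0.07 rad off straight (limit 0.2), the AA cells looked straight by eye, and the hand-in gave no verdict.

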